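# Third hand: hold a fresh T-bracket against the sprung bolting fence

## Robot

A 6-joint arm with a two-finger parallel gripper is mounted at the origin on the work surface. World frame = base frame: x ahead of the robot, y to its left, z up, the work surface at z = 0. Lengths are in m, angles in rad, forces in N, time in s.
With the tool pointing down it reaches from about 0.3 to 0.95 m from the base axis. Payload 3.1 kg.
Tool frame: the origin (TCP) lies at the very end of the fingers, on their centre line; the grasp point (between the pads) lies 19 mm behind it; x points along the fingers, y is the direction in which the jaws open and shut, and the axes are right-handed (so a half turn about x gives the same grasp; the last joint's range is limited). The gripper opens to 85 mm and grips with 20 to 120 N. Pads are 22 mm wide; open, the fingers measure 114 mm over their backs; the gripper's body (76 mm by 85 mm) begins 54 mm behind the grasp point. The pads swing forward as they close: fully open they stand 13 mm farther back than shut.
Start: joints at [-1.253, 0.308, 1.634, -0, 1.2, -0.07], TCP at [0.236, -0.579, 0.197] pointing down, gripper open.
Joint ranges: [-3.06, 3.06], [-0.79, 1.96], [0.05, 2.63], [-1.19, 4.34], [0.05, 2.64], [-2.94, 2.94]. Speed limits (rad/s): [2.79, 2.79, 3.14, 3.14, 3.14, 3.14].

## Interface

Orientations are given as a unit quaternion [w, x, y, z].
In Python, from bench import robot, viewer, silhouettes gives the robot as it stands. The module is installed in compiled form; this text tells all that it offers.
- The arm moves only by the tool move_arm, never from a script. Its argument "targets" is a list of rows, each a list of 6 numbers: the shift along the tool's x, y, z in units of 25 mm (1.0 is 25 mm), then the turn, a rotation vector about the tool's x, y, z in units of 6 degrees (1.0 is 6 degrees). A call has 1 to 8 rows; each row is the pose to reach, as a shift and turn from the pose measured when the call began, along the tool's axes at that moment; what a row does not reach only later rows make up. A row lasts 1/12 s, in which the tool goes at most 41.7 mm and 7.16 degrees, less where a joint would pass 70% of its speed; a pose out of reach is approached as far as the arm can. A call with a gripper value outside its range is refused whole. "fingers" is the closure, from 0 (fully open) to 1 (shut), set as the call begins (left out, the last holds). The fingers move at their own pace and stop on an object; the grip force is fixed at half the most. Time passes only in rows, so rows that repeat a pose let the fingers close. It gives the time, the measured TCP pose, the force and the opening at its end, in the units of the state.
- robot.observe(): the state, without advancing time (a new reading comes with each control period).
- viewer.camera(name): name is "side" or "top"; returns a dict with "pixels" (400x640x3 uint8, blue, green, red), "z_map" (400x640 float32, m along the optical axis (not along the pixel's ray), 0 where there is no reading), "intrinsics" (3x3 intrinsics, pixels), "eye" and "rotation" of the camera in the world. Camera axes: x right, y up, looking along -z (the intrinsics and any distortion apply to the point x, -y, -z); pixel columns grow to the right and rows downward; lengths in m; the calibration is good to about 2 mm. A picture is of the moment at which its call begins.
- robot.job_done(): hands the job in, once; it reports no verdict.
Trained networks look in a picture, given as the dict that the camera call returned (one of the last four; its "shot" number tells which), for a name from the list of things; names that differ only in an ending like _2 or _b are one class to them, and where a whole thing is asked for, a point or a joint stands for the part that bears it (a point fixed in the world has none). Each returns a list of dicts, best first, with "p" (0 to 1); they miss things now and then, are a little off and sometimes report something else, mostly with a low value. They report only what shows in the picture. A call takes as long as a camera call. They do not tell look-alikes from the thing itself.
- silhouettes(picture, label): "pixels" (400x640 bool, what is visible of it) and "rect" ([left, top, right, bottom] in pixels, round what is visible of it).
The state is a dict: "t": time; "joint_positions": joint angles; "qvel": joint speeds; "tau": joint torques, N m; "tcp_pos": TCP position; "eef_rot": TCP orientation; "force": force on the tool from outside, world axes, zero at the start; "torque": the same for the moment, N m; "gripper_width": finger opening in m.
Only numpy, scipy, OpenCV 4.12 (cv2) and the standard library are available. Lean on these libraries where they do the work, as an engineer would, in place of code of your own. Each camera call takes 0.05 s, during which the arm holds its last target.

## Task

Lift the T-shaped cast bracket upright out of its open mould and, holding it up in the air in the same upright attitude, press the flat face of its flange squarely against the sprung fence plate of the bolting fixture, so that the bracket's two threaded holes sit centred on the plate's two bolt holes. Push steadily with about 10 N, which brings the fence's pointer midway between the two lines of its scale, without ever ramming the fence to the end of its travel. Keep this push for a few seconds and finish still holding the bracket there, so that I can put the bolts in from behind; leave the straight casting and everything else on the bench alone.

Things in the scene. Friction and masses are not known exactly. Their poses are not given: they have to be found in the camera images.
- bracket_center (a point): Centre of the loose grey T bracket (mid-web, 22.5 mm above its underside; 45 mm high, 80 g). Web 12 mm thick along y, from 24 mm behind this point to the flange at its +x end: 56 mm wide along y, 8 mm thick, flat outer face 28 mm from this point along +x, threaded holes 17 mm either side at this height. Grip across the web from above, closing along y. z up. Starts upright in its mould (1.5 mm play)
- t_mould: Fixed aluminium mould block 96 x 96 mm, 24 mm high, with an open T-shaped cavity 14 mm deep in which the bracket stands (31 mm of it stick out above the mould). Origin at the middle of its underside, at bench height, x and y as those of the bracket lying in it, z up.
- bar_mould: A second fixed aluminium mould of the same outside size (96 x 96 x 24 mm), with a straight cavity that holds the straight casting. Origin at the middle of its underside, z up. Either mould may stand in either place. Leave alone.
- bar_center (a point): Centre of the straight bar casting, grey resin, 56 x 16 x 40 mm high, loose in the other mould, 26 mm of it sticking out at the top. Leave alone.
- fixture: Fixed bolting fixture. Origin on the bench below the middle of the fence's face at rest; +x horizontal, the way the fence is pushed back; z up. Behind the fence: base plate (12 to 160 mm along +x, 90 wide, 12 high) and spring block (75 to 145 mm, 72 wide, 86 high). Nothing in front. White scale on the block: two lines at 7 and 13 mm of travel, under a dark pointer that moves with the fence.
- fence_face (a point): The middle of the front face of the sliding fence plate (moves with it): upright aluminium plate 80 mm wide, 70 mm high (35 mm above and below this point), 8 mm thick, with two 14 mm bolt holes 17 mm either side of this point. This point is 100 mm above the bench. +x points into the plate, the direction of the push; y along the plate, z up.
- fence (a joint): How far the fence plate has been pushed back, in m: 0 at rest, stop at 0.020. It is sprung at 1 N per mm (10 N at 0.010) and springs back when let go.
- oil_bottle: Small white plastic bottle with black cap, 42 mm across, 95 mm high, standing loose; origin at the middle of its underside. Leave alone.
- big_nut: Loose steel hexagon nut, 24 mm across, 12 mm high; origin at the middle of its underside. Leave alone.
- washer: Loose steel washer, 28 mm across, 3 mm high; origin at the middle of its underside. Leave alone.
- screwdriver: Loose screwdriver, 170 mm long, lying along its x axis; origin at the underside of its middle. Leave alone.
- corner_foot: Loose red printed foot of a machine frame: base 50 x 50 x 12 mm with a block on it, 45 mm high in all; origin at the middle of its underside. Leave alone.
Not all that is in view belongs to the job. Leave any yellow look-alike of the part that bears bracket_center alone.

How it is judged:
By the outcome, as a careful person would: the job done as asked, in the order asked, and still so for the second after the job is handed in, while the arm keeps its last pose, push and grip.
It also fails if it takes over 48 s, if anything falls off the work surface, if the arm or the gripper's body presses on something with over 40 N, if the wrist force passes 120 N, or if a joint passes its speed limit or range.

## Working session

There is one attempt and no reset: what is moved stays moved. The work goes in short steps, Python scripts to look and compute and a tool call to move; the robot and the scene stay as the last step left them, time stands still between calls to the robot, and variables do not carry over. Pictures are saved under pics/ and viewed, and the job is handed in when it is done.

Besides the shell and the picture viewer there is one more tool, called after "Emit:" by a JSON object that holds its "name" and its "arguments", one argument or row to a line. move_arm: Moves the arm, as the interface text tells. Its arguments: {"type":"object","properties":{"targets":{"type":"array","items":{"type":"array","items":{"type":"number"}}},"fingers":{"type":"number"}},"required":["targets"]}

```bash
mkdir -p pics; cat > h.py <<'E'
import numpy as np, cv2, pickle
from bench import robot, viewer, silhouettes
def shot(n,fn):
    p=viewer.camera(n); cv2.imwrite('pics/'+fn,p['pixels']); pickle.dump({k:p[k] for k in p},open('pics/'+fn[:-4]+'.pkl','wb')); return p
def world(p,uv,z=None):
    K=p['intrinsics'];uv=np.atleast_2d(uv).astype(float)
    if z is None: z=p['z_map'][uv[:,1].astype(int),uv[:,0].astype(int)]
    x=(uv[:,0]-K[0,2])/K[0,0]*z;y=(uv[:,1]-K[1,2])/K[1,1]*z
    return np.c_[x,-y,-z*np.ones_like(x)]@np.array(p['rotation']).T+p['eye']
E
python3 - <<'E'
from h import *
for n in('top','side'):
    p=shot(n,n+'0.png'); print(n,[(k,np.round(p[k],4).tolist()) for k in p if k not in('pixels','z_map')])
    for l in ['bracket_center','t_mould','bar_mould','bar_center','fixture','fence','oil_bottle','corner_foot']:
        print(l,[(round(float(d['p']),2),[int(v) for v in d['rect']]) for d in silhouettes(p,l)][:3])
s=robot.observe();print(s)
E
```

```text
top [('intrinsics', [[469.379, 0.0, 324.1732], [0.0, 469.379, 192.3567], [0.0, 0.0, 1.0]]), ('eye', [0.4829, -0.0817, 1.3263]), ('rotation', [0.7103, 0.0307, -0.0462, -0.7018]), ('shot', 1)]
bracket_center [(0.65, [390, 225, 417, 248]), (0.61, [346, 241, 367, 262])]
t_mould [(0.74, [339, 233, 371, 270])]
bar_mould [(0.92, [291, 180, 327, 215])]
bar_center [(0.57, [298, 192, 321, 199])]
fixture [(0.86, [161, 203, 220, 243])]
fence [(0.7, [173, 206, 218, 242])]
oil_bottle [(0.75, [359, 147, 375, 163])]
corner_foot [(0.79, [253, 132, 274, 148])]
side [('intrinsics', [[396.2295, 0.0, 317.4545], [0.0, 396.2295, 198.9491], [0.0, 0.0, 1.0]]), ('eye', [0.2218, 0.6286, 0.5498]), ('rotation', [-0.1921, -0.1197, 0.4923, 0.8405]), ('shot', 2)]
bracket_center [(0.73, [371, 201, 388, 224]), (0.53, [371, 181, 391, 203])]
t_mould [(0.8, [354, 202, 404, 240]), (0.59, [343, 170, 368, 177])]
bar_mould [(0.77, [271, 216, 329, 251])]
bar_center [(0.52, [291, 213, 308, 231])]
fixture [(0.98, [198, 251, 292, 389])]
fence [(0.61, [201, 253, 297, 350])]
oil_bottle [(0.74, [282, 168, 296, 199]), (0.36, [201, 253, 294, 349])]
corner_foot [(0.86, [193, 228, 225, 257])]
{'t': 0.9, 'joint_positions': array([-1.25268093e+00,  3.08047722e-01,  1.63377067e+00,  2.29388098e-06,
        1.19971286e+00, -6.96592254e-02]), 'qvel': array([ 0.00043968,  0.00044035,  0.00170376, -0.00135121,  0.00038608,
        0.00040667]), 'tau': array([-3.72983641e-04, -4.15277731e+01, -2.77088553e+01, -2.28673121e-04,
        7.55678939e-04, -5.79099904e-06]), 'tcp_pos': array([ 0.23633727, -0.57861871,  0.19691862]), 'eef_rot': array([ 0.13626282,  0.69386098,  0.13621993, -0.6938541 ]), 'force': array([ 0.63717529, -0.66669571, -0.45136646]), 'torque': array([-0.0185127 ,  0.01321673, -0.01833555]), 'gripper_width': 0.08564690101038243}
```

```bash
python3 - <<'E'
import cv2,numpy as np
a=cv2.imread('pics/top0.png');b=cv2.imread('pics/side0.png')
cv2.imwrite('pics/topc.png',cv2.resize(a[120:290,150:430],None,fx=2.8,fy=2.8,interpolation=3))
cv2.imwrite('pics/sidec.png',cv2.resize(b[150:400,180:440],None,fx=2.3,fy=2.3,interpolation=3))
E
```

```text
(no output)
```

View pics/topc.png

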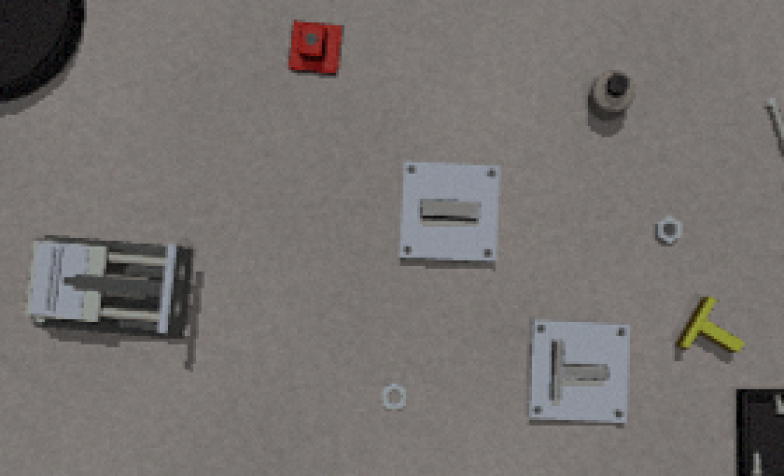

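View pics/sidec.png

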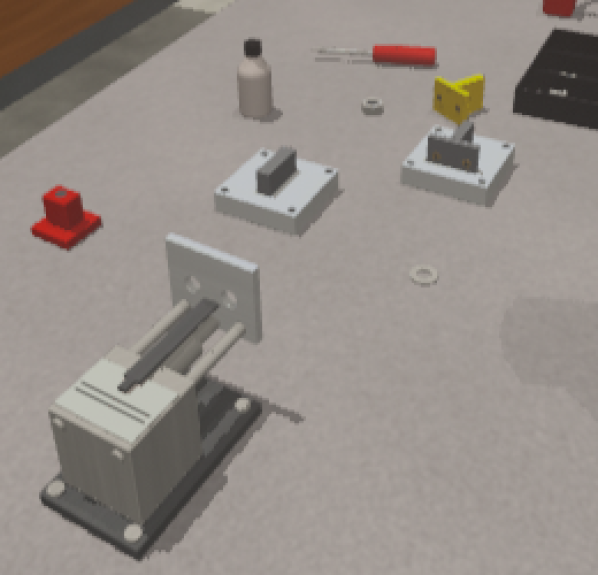

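View pics/top0.png

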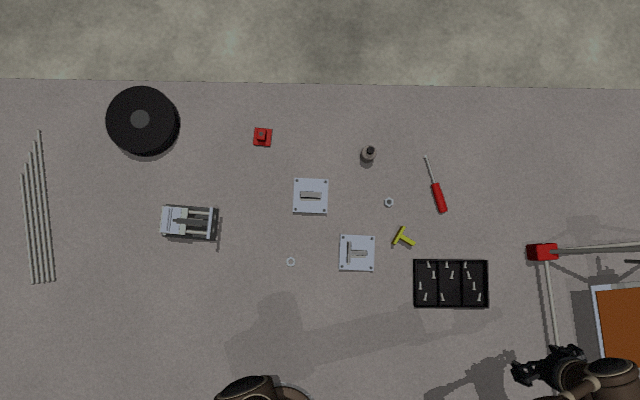

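```bash
python3 - <<'E'
from h import *
for n in('top','side'):
    p=pickle.load(open(f'pics/{n}0.pkl','rb'))
    q=p['rotation']; 
    from scipy.spatial.transform import Rotation as R
    p['rotation']=R.from_quat(np.roll(q,-1)).as_matrix()
    v,u=np.mgrid[0:400,0:640]; uv=np.c_[u.ravel(),v.ravel()]
    W=world(p,uv).reshape(400,640,3); np.save(f'pics/W{n}.npy',W)
    def box(r):
        m=np.zeros((400,640),bool); m[r[1]:r[3],r[0]:r[2]]=1; return m
    print(n,'table',np.median(W[270:300,300:340,2] if n=='top' else W[330:380,400:500,2]))
    M=box((335,228,376,276) if n=='top' else (350,195,410,245))
    for lo,hi,nm in((.045,.07,'br'),(.018,.03,'mould')):
        s=M&(W[...,2]>lo)&(W[...,2]<hi); P=W[s]; c,sz,a=cv2.minAreaRect(P[:,:2].astype(np.float32)*1000)
        print(nm,len(P),np.median(P[:,2]),c,sz,a)
    M=box((155,195,225,250) if n=='top' else (195,245,300,395))
    s=M&(W[...,2]>.115); P=W[s]; print('fence',len(P)); c=cv2.minAreaRect(P[:,:2].astype(np.float32)*1000);print(c, P[:,2].max())
    s=M&(W[...,2]>.075)&(W[...,2]<.10); c=cv2.minAreaRect(W[s][:,:2].astype(np.float32)*1000);print('block',c)
    s=M&(W[...,2]>.02); 
    for d in P[::max(1,len(P)//30)]: print(np.round(d*1000).astype(int).tolist(),end=' ')
    print()
E
```

```text
top table 0.0012042956689430895
br 134 0.055650592253393416 (460.454345703125, -198.6251220703125) (49.64557647705078, 54.17865753173828) 87.81236267089844
mould 1009 0.02521781556804692 (460.6106872558594, -201.1842498779297) (96.61662292480469, 95.846923828125) 87.75318145751953
fence 177
((527.8504638671875, 52.021636962890625), (270.8571472167969, 78.84648895263672), 87.64896392822266) 1.3262892357667122
block ((538.0000610351562, 249.92601013183594), (148.4538116455078, 76.71231842041016), 85.82740020751953)
[483, -82, 1326] [483, -82, 1326] [572, 177, 131] [570, 174, 125] [568, 175, 118] [566, 175, 118] [562, 175, 131] [560, 175, 126] [557, 176, 136] [554, 176, 136] [552, 175, 140] [549, 176, 135] [547, 178, 133] [544, 178, 137] [542, 181, 134] [539, 180, 135] [537, 180, 134] [534, 182, 136] [483, -82, 1326] [532, 177, 127] [530, 177, 123] [527, 178, 121] [524, 178, 130] [522, 178, 130] [519, 180, 135] [516, 178, 139] [514, 179, 135] [512, 179, 134] [509, 182, 135] [506, 184, 134] [504, 184, 136] [501, 183, 137] [499, 183, 138] [496, 181, 136] [494, 182, 133] [483, -82, 1326] 

[... 314 characters left out ...]
6, 383.9111633300781), (64.037353515625, 573.2481689453125), 38.34444046020508) 0.5498347986263785
block ((539.4932861328125, 252.16058349609375), (148.49130249023438, 81.531494140625), 85.88523864746094)
[222, 629, 550] [564, 177, 134] [572, 182, 130] [564, 184, 132] [565, 183, 129] [570, 182, 125] [534, 180, 135] [542, 183, 132] [558, 182, 124] [522, 179, 134] [537, 185, 131] [565, 182, 117] [524, 186, 134] [548, 185, 123] [512, 184, 134] [536, 185, 125] [501, 182, 134] [521, 185, 128] [544, 185, 118] [505, 189, 134] [522, 187, 125] [542, 186, 115] [503, 187, 129] [511, 187, 125] [515, 187, 120] [513, 188, 120] [505, 187, 119] [495, 182, 118] [497, 188, 115] [222, 629, 550] [222, 629, 550]
```

```bash
python3 - <<'E'
import cv2,numpy as np
a=cv2.imread('pics/top0.png');b=cv2.imread('pics/side0.png')
f=lambda im,r,s:cv2.resize(im[r[1]:r[3],r[0]:r[2]],None,fx=s,fy=s,interpolation=cv2.INTER_CUBIC)
cv2.imwrite('pics/c1.png',f(a,(155,195,225,250),10))
cv2.imwrite('pics/c2.png',f(a,(335,228,376,276),12))
cv2.imwrite('pics/c3.png',f(b,(195,245,300,395),4))
cv2.imwrite('pics/c4.png',f(b,(350,195,410,245),10))
E
```

```text
(no output)
```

View pics/c1.png

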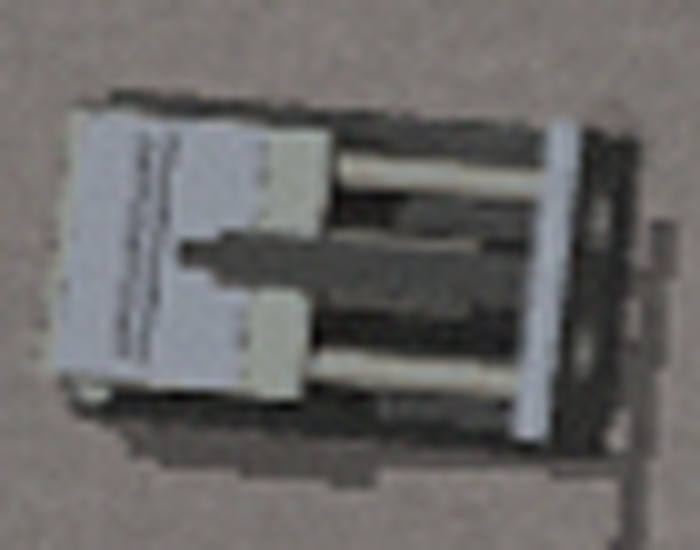

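View pics/c2.png

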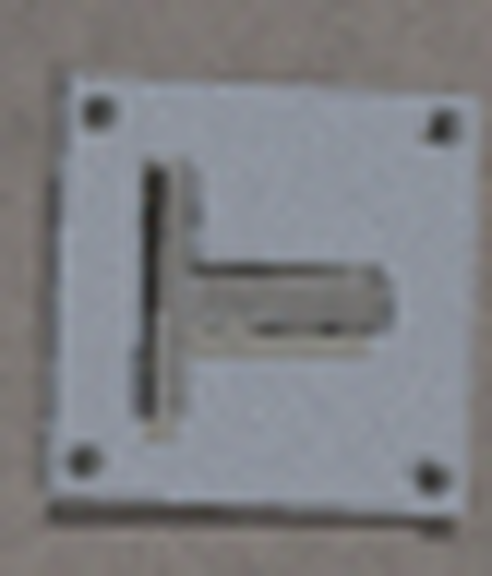

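View pics/c3.png

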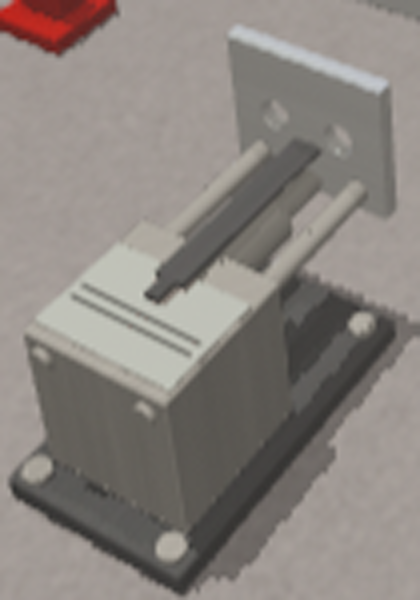

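View pics/c4.png

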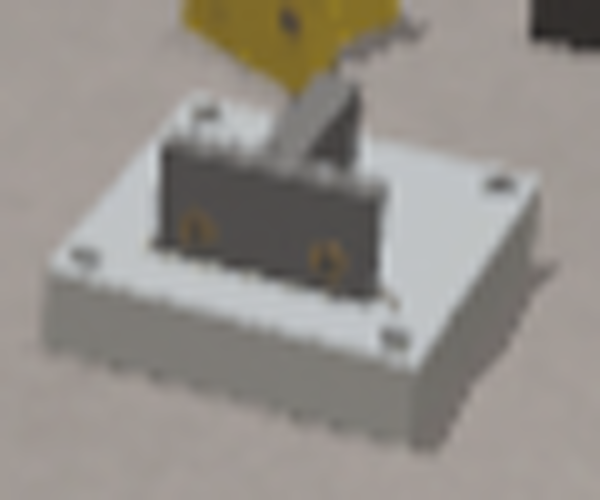

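```bash
cat > fit.py <<'E'
import numpy as np,pickle
from scipy.spatial.transform import Rotation as R
from scipy.optimize import least_squares
def proj(p,X):
    r=R.from_quat(np.roll(p['rotation'],-1)); c=r.inv().apply(np.asarray(X)-p['eye']); K=p['intrinsics']
    z=-c[:,2]; return np.c_[K[0,0]*c[:,0]/z+K[0,2],K[1,1]*-c[:,1]/z+K[1,2]]
def fit(obs,x0,free=3):
    # obs: list of (pic, local mm Nx3, px Nx2)
    def W(v,L):
        c,s=np.cos(v[2]),np.sin(v[2]); L=np.asarray(L,float)/1000
        return np.c_[v[0]+c*L[:,0]-s*L[:,1],v[1]+s*L[:,0]+c*L[:,1],L[:,2]+(v[3] if free==4 else 0)]
    f=lambda v:np.concatenate([(proj(p,W(v,L))-q).ravel() for p,L,q in obs])
    r=least_squares(f,x0,loss='soft_l1'); return r.x,np.round(f(r.x).reshape(-1,2),1),W
def px(c,s,o): return (np.array(c,float)+.5)/s-.5+np.array(o)
E
cat > a.py <<'E'
from fit import *
T,S=[pickle.load(open(f'pics/{n}0.pkl','rb')) for n in('top','side')]
fT=(T,[(0,-40,135),(0,40,135),(8,-40,135),(8,40,135),(145,-36,86),(145,36,86),(12,45,12)],px([(580,122),(548,440),(550,120),(512,440),(75,110),(48,372),(605,455)],10,(155,195)))
fS=(S,[(8,-40,135),(8,40,135),(0,-40,135),(0,40,135),(145,-36,86),(145,36,86),(160,-45,12),(160,45,12),(8,-17,100),(8,17,100)],px([(230,40),(386,97),(238,25),(392,85),(25,335),(165,402),(12,478),(178,582),(274,114),(337,140)],4,(195,245)))
mT=(T,[(48,-48,24),(-48,-48,24),(-48,48,24),(48,48,24)],px([(68,75),(482,97),(468,517),(48,495)],12,(335,228)))
mS=(S,[(48,-48,24),(-48,-48,24),(-48,48,24),(48,48,24)],px([(45,270),(190,90),(540,178),(418,372)],10,(350,195)))
bS=(S,[(28,-28,55),(28,28,55),(28,-28,24),(28,28,24),(28,-17,32.5),(28,17,32.5)],px([(160,145),(385,188),(160,245),(378,297),(197,230),(330,262)],10,(350,195)))
for n,o,x0 in(('fenceT',[fT],(.53,.18,1.5)),('fenceS',[fS],(.53,.18,1.5)),('fenceTS',[fT,fS],(.53,.18,1.5)),('mT',[mT],(.46,-.2,1.5)),('mS',[mS],(.46,-.2,1.5)),('m',[mT,mS],(.46,-.2,1.5)),('bS',[bS],(.46,-.2,1.5))):
    v,r,_=fit(o,x0); print(n,np.round(v[:2]*1000,1),round(np.degrees(v[2]),2),r.tolist())
E
python3 a.py
```

```text
fenceT [532.7 176.9] 85.75 [[0.5, 0.1], [0.1, -0.1], [0.3, 0.0], [0.5, -0.4], [-0.3, -0.5], [-1.0, 0.6], [-0.3, 0.3]]
fenceS [532.  179.4] 85.55 [[-0.4, -1.2], [-1.1, -0.8], [0.5, 0.1], [0.1, -0.5], [-0.9, -1.0], [0.3, 1.3], [-1.4, 0.4], [0.5, 0.0], [0.8, 0.4], [0.9, 0.3]]
fenceTS [532.5 178.5] 85.67 [[-0.2, 0.2], [-0.5, -0.0], [-0.3, 0.1], [-0.1, -0.3], [-0.9, -0.5], [-1.7, 0.6], [-0.9, 0.4], [-0.4, -1.5], [-1.1, -1.2], [0.5, -0.2], [0.1, -0.9], [-0.7, -1.4], [0.5, 0.8], [-1.2, -0.0], [0.8, -0.5], [0.8, 0.0], [1.0, -0.1]]
mT [ 460.7 -201.2] 87.72 [[0.0, 0.0], [0.1, -0.1], [-0.1, -0.0], [0.0, 0.1]]
mS [ 461.9 -198.2] 88.11 [[-0.0, -0.2], [-0.1, 0.6], [0.1, 0.2], [0.0, -0.5]]
m [ 461.6 -200.4] 87.87 [[-0.3, -0.3], [-0.3, -0.4], [-0.4, -0.4], [-0.2, -0.2], [0.4, -0.6], [0.4, 0.2], [0.5, -0.1], [0.3, -0.9]]
bS [ 462.6 -200.5] 91.55 [[0.2, -0.3], [-0.1, 0.1], [-0.4, 0.4], [-0.3, 0.1], [0.3, -0.0], [0.3, -0.3]]
```

```bash
cat > go.py <<'E'
from h import *
from scipy.spatial.transform import Rotation as R
def rel(pos,yaw,flip=0):
    """row for target TCP pos; tool y = +-bracket y"""
    s=robot.observe(); Rc=R.from_quat(np.roll(s['eef_rot'],-1))
    y=np.radians(yaw); best=None
    for sg in(1,-1):
        ty=sg*np.array([-np.sin(y),np.cos(y),0]); tx=np.array([0,0,-1.]); M=R.from_matrix(np.c_[tx,ty,np.cross(tx,ty)])
        rv=(Rc.inv()*M).as_rotvec()
        if best is None or np.linalg.norm(rv)<np.linalg.norm(best): best=rv
    d=Rc.inv().apply(np.array(pos)-s['tcp_pos'])
    print('t',round(s['t'],2),'tcp',np.round(s['tcp_pos']*1000,1),'F',np.round(s['force'],1),'w',round(s['gripper_width']*1000,1))
    print('row',np.round(d/.025,3).tolist(),np.round(np.degrees(best)/6,3).tolist())
    return Rc
def off(o,yaw,dx,dy=0):
    y=np.radians(yaw); return np.array(o[:2])+dx/1000*np.array([np.cos(y),np.sin(y)])+dy/1000*np.array([-np.sin(y),np.cos(y)])
E
python3 - <<'E'
from go import *
g=off((.4613,-.2003),87.8,-4); print(g)
Rc=rel((*g,.12),87.8); print(Rc.as_matrix().round(3)); print(robot.observe()['joint_positions'].round(2))
E
```

```text
[ 0.46114645 -0.20429705]
t 0.9 tcp [ 236.3 -578.6  196.9] F [ 0.6 -0.7 -0.5] w 85.6
row [3.076, -10.461, -13.986] [-10.93, 0.0, -0.001]
[[ 0.     0.378 -0.926]
 [-0.    -0.926 -0.378]
 [-1.     0.     0.   ]]
[-1.25  0.31  1.63  0.    1.2  -0.07]
```

Emit:
{"name": "move_arm", "arguments": {
  "targets": [
    [0.2,-1.3,-1.7,-1.1,0,0],
    [0.5,-2.6,-3.5,-2.2,0,0],
    [0.8,-3.9,-5.2,-3.3,0,0],
    [1.1,-5.2,-7,-4.4,0,0],
    [1.4,-6.5,-8.7,-5.5,0,0],
    [1.7,-7.8,-10.5,-6.6,0,0],
    [2,-9.1,-12.2,-7.7,0,0],
    [2.2,-10.2,-13.6,-8.8,0,0]
  ],
  "fingers": 0
}}

```text
t: 1.57
tcp_pos: [0.4074, -0.2937, 0.1542]
eef_rot: [0.432, 0.56, 0.432, -0.56]
force: [0.8, 0.5, -0.2]
gripper_width: 0.0855
```

```bash
python3 - <<'E'
from go import *
rel((*off((.4613,-.2003),87.8,-4),.10),87.8)
E
```

```text
t 1.57 tcp [ 407.4 -293.7  154.2] F [ 0.8  0.5 -0.2] w 85.5
row [2.167, 1.17, -4.004] [-2.08, 0.005, -0.008]
```

Emit:
{"name": "move_arm", "arguments": {
  "targets": [
    [0.4,0.3,-1,-0.6,0,0],
    [0.9,0.6,-2,-1.2,0,0],
    [1.4,0.9,-3,-1.8,0,0],
    [1.8,1.1,-3.7,-2.08,0,0],
    [2.17,1.17,-4,-2.08,0,0],
    [2.17,1.17,-4,-2.08,0,0],
    [2.17,1.17,-4,-2.08,0,0],
    [2.17,1.17,-4,-2.08,0,0]
  ]
}}

```text
t: 2.23
tcp_pos: [0.4612, -0.2055, 0.1004]
eef_rot: [-0.491, -0.51, -0.489, 0.51]
force: [1.1, 0.8, -0.1]
gripper_width: 0.0855
```

```bash
python3 - <<'E'
from go import *
rel((*off((.4613,-.2003),87.8,-4),.0285),87.8)
p=shot('side','s1.png'); b=p['pixels'];t=shot('top','t1.png')['pixels']
f=lambda im,r,s:cv2.resize(im[r[1]:r[3],r[0]:r[2]],None,fx=s,fy=s,interpolation=cv2.INTER_CUBIC)
cv2.imwrite('pics/s1c.png',f(b,(330,120,430,250),4.5))
cv2.imwrite('pics/t1c.png',f(t,(310,200,410,300),5))
E
```

```text
t 2.23 tcp [ 461.2 -205.5  100.4] F [ 1.1  0.8 -0.1] w 85.5
row [2.878, -0.008, -0.054] [-0.01, 0.014, -0.013]
```

View pics/s1c.png

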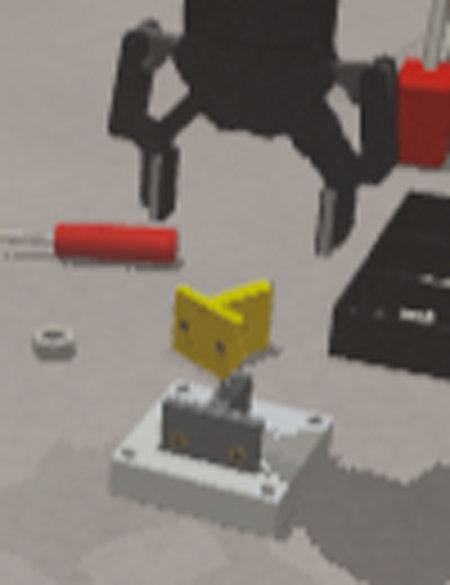

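View pics/t1c.png

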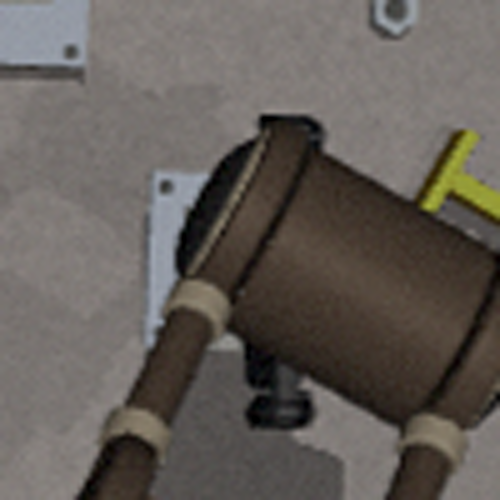

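```bash
python3 - <<'E'
from fit import *
S=pickle.load(open('pics/s1.pkl','rb'))
print((proj(S,[(.4612,-.2055,.113),(.4612+.043,-.2055,.113),(.4612-.043,-.2055,.113),(.4613,-.2003,.055)])-(330,120)+.5)*4.5)
E
```

```text
[[240.15976564 291.07482213]
 [164.49070513 276.08746817]
 [318.52889986 306.59696481]
 [229.85554521 388.82870608]]
```

```bash
python3 - <<'E'
from fit import *
from h import world
S=pickle.load(open('pics/s1.pkl','rb'));T=pickle.load(open('pics/t1.pkl','rb'))
for p in(S,T): p['M']=R.from_quat(np.roll(p['rotation'],-1)).as_matrix()
print('top proj',(proj(T,[(.461,-.2055,z) for z in(.1,.15,.2)])-(310,200)+.5)*5)
def wd(p,r,f):
    q=dict(p);q['rotation']=p['M']; v,u=np.mgrid[r[1]:r[3],r[0]:r[2]]; P=world(q,np.c_[u.ravel(),v.ravel()])
    P=P[f(P)]; return P
P=wd(S,(355,145,415,180),lambda P:(P[:,2]>.08)&(P[:,2]<.3)&(P[:,1]<.0))
print(len(P)); 
Q=P[P[:,2]<.14]; i=np.argsort(Q[:,2]); print(np.round(Q[i][:40:2]*1000).astype(int).tolist())
print('median',np.median(P,0))
E
```

```text
top proj [[258.00724871 265.30473104]
 [268.11637467 267.21757492]
 [279.12286124 269.30021692]]
671
[]
median [ 0.42994532 -0.19521703  0.19923134]
```

```bash
python3 - <<'E'
from fit import *
from h import world
S=pickle.load(open('pics/s1.pkl','rb'));S['rotation']=R.from_quat(np.roll(S['rotation'],-1)).as_matrix()
for c in [(155,200),(165,210),(150,190),(325,240),(330,220),(345,200),(125,120),(380,120),(160,165)]:
    u=((np.array(c)+.5)/4.5-.5+(330,120)).round(); print(c,u,np.round(world(S,u)*1000,0))
E
python3 -c "
import pickle,cv2
a=pickle.load(open('pics/s1.pkl','rb'))
print(a['z_map'][150:180,360:368].round(2))"
```

```text
(155, 200) [364. 164.] [[ 509. -198.  160.]]
(165, 210) [366. 166.] [[ 505. -200.  155.]]
(150, 190) [363. 162.] [[ 510. -194.  167.]]
(325, 240) [402. 173.] [[ 415. -194.  157.]]
(330, 220) [403. 168.] [[ 414. -194.  170.]]
(345, 200) [406. 164.] [[ 409. -197.  180.]]
(125, 120) [357. 146.] [[ 528. -198.  203.]]
(380, 120) [414. 146.] [[ 394. -191.  228.]]
(160, 165) [365. 156.] [[ 508. -200.  180.]]
[[0.94 0.93 0.93 0.93 0.93 0.93 0.92 0.93]
 [0.94 0.93 0.93 0.93 0.93 0.93 0.93 0.94]
 [1.43 0.93 0.93 0.93 0.93 0.93 0.93 0.94]
 [1.42 0.94 0.94 0.93 0.93 0.94 0.93 0.94]
 [1.41 1.41 0.94 0.94 0.94 0.94 0.94 0.94]
 [1.4  1.41 0.94 0.94 0.94 0.93 0.93 0.94]
 [1.4  0.94 0.94 0.94 0.   0.94 0.93 0.94]
 [1.39 0.95 0.95 0.95 0.94 0.93 0.94 0.94]
 [1.38 0.95 0.95 0.94 0.94 0.94 0.94 0.95]
 [1.37 0.95 0.94 0.94 0.94 0.94 0.94 0.95]
 [1.37 0.95 0.95 0.94 0.94 0.94 0.94 0.95]
 [1.36 0.95 0.95 0.94 0.94 0.94 0.94 0.95]
 [1.35 0.95 0.95 0.94 0.94 0.94 0.94 0.96]
 [1.34 0.95 0.95 0.95 0.94 0.95 0.94 0.95]
 [1.34 0.95 0.95 0.95 0.95 0.94 0.95 0.95]
 [1.33 1.33 0.96 0.95 0.94 0.95 0.95 0.96]
 [1.32 1.32 1.32 0.95 0.95 0.95 0.95 0.96]
 [1.31 1.32 1.32 0.95 0.95 0.95 0.95 0.96]
 [1.31 1.31 1.31 0.95 0.95 0.95 0.96 1.31]
 [1.3  1.3  1.3  1.3  1.3  1.3  1.3  1.3 ]
 [1.24 1.24 1.24 1.24 1.24 1.23 1.23 1.23]
 [1.24 1.23 1.23 1.23 1.23 1.23 1.24 1.24]
 [1.23 1.23 1.23 1.23 1.23 1.23 1.23 1.23]
 [1.23 1.23 1.23 1.23 1.22 1.23 1.23 1.23]
 [1.24 1.23 1.23 1.23 1.23 1.23 1.23 1.23]
 [1.23 1.23 1.23 1.23 1.23 1.23 1.23 1.23]
 [1.23 1.24 1.23 1.23 1.23 0.   1.23 1.23]
 [1.24 1.24 1.24 1.24 1.24 1.23 1.23 1.23]
 [1.24 1.25 1.25 1.24 1.25 1.24 1.24 1.25]
 [1.24 1.24 0.   1.24 1.23 1.24 1.24 1.24]]
```

```bash
python3 - <<'E'
from h import *
s=robot.observe();print(s['t'],s['tcp_pos'],s['joint_positions'],s['qvel'].round(3))
p=shot('side','s2.png');print(s['t'])
f=lambda im,r,s:cv2.resize(im[r[1]:r[3],r[0]:r[2]],None,fx=s,fy=s,interpolation=cv2.INTER_CUBIC)
cv2.imwrite('pics/s2c.png',f(p['pixels'],(330,100,430,250),4))
E
```

```text
2.3333 [ 0.46132812 -0.20586003  0.1007812 ] [-5.05600216e-01  1.96742453e-01  1.99116583e+00 -5.84571384e-04
  9.51056728e-01 -4.65022491e-01] [-0.002 -0.001  0.002  0.002 -0.002  0.002]
2.3333
```

View pics/s2c.png

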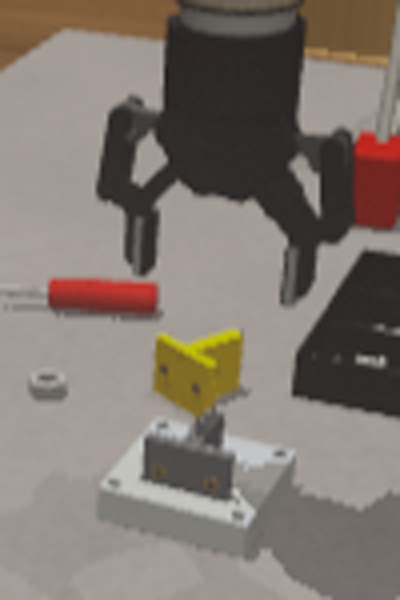

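Emit:
{"name": "move_arm", "arguments": {
  "targets": [
    [0.4,0,-0.02,0,0,0],
    [0.8,0,-0.04,0,0,0],
    [1.1,0,-0.06,0,0,0],
    [1.2,0,-0.06,0,0,0],
    [1.2,0,-0.06,0,0,0]
  ]
}}

```text
t: 2.8
tcp_pos: [0.46, -0.2036, 0.0691]
eef_rot: [-0.49, -0.51, -0.49, 0.51]
force: [-0.1, -0.9, 0.3]
gripper_width: 0.0857
```

```bash
python3 - <<'E'
from go import *
from fit import proj
rel((*off((.4613,-.2003),87.8,-4),.0285),87.8)
p=shot('side','s3.png');t=shot('top','t3.png')
f=lambda im,r,s:cv2.resize(im[r[1]:r[3],r[0]:r[2]],None,fx=s,fy=s,interpolation=cv2.INTER_CUBIC)
cv2.imwrite('pics/s3c.png',f(p['pixels'],(330,100,430,250),4))
c=robot.observe()['tcp_pos']
print((proj(p,[c+[0,0,z] for z in(0,.013,.03,.05)])-(330,100)+.5)*4)
E
```

```text
t 2.8 tcp [ 460.  -203.6   69.1] F [-0.1 -0.9  0.3] w 85.7
row [1.623, 0.047, 0.025] [-0.019, -0.0, 0.009]
[[207.97728536 401.27804684]
 [209.38893238 382.77030804]
 [211.26291489 358.2010081 ]
 [213.50923863 328.75003881]]
```

View pics/s3c.png

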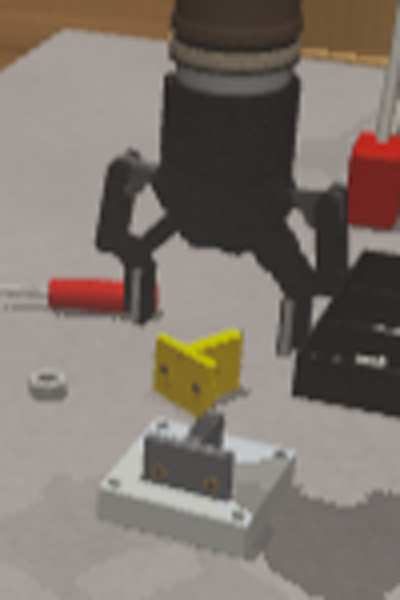

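Emit:
{"name": "move_arm", "arguments": {
  "targets": [
    [0.4,0.05,0.02,0,0,0],
    [0.8,0.05,0.02,0,0,0],
    [1.1,0.05,0.02,0,0,0],
    [1.4,0.05,0.02,0,0,0],
    [1.55,0.05,0.02,0,0,0],
    [1.6,0.05,0.02,0,0,0],
    [1.6,0.05,0.02,0,0,0]
  ]
}}

```text
t: 3.48
tcp_pos: [0.4621, -0.2045, 0.0297]
eef_rot: [-0.49, -0.51, -0.49, 0.51]
force: [0.6, 0.2, 1.0]
gripper_width: 0.0852
```

```bash
python3 - <<'E'
from go import *
from fit import proj
rel((*off((.4613,-.2003),87.8,-4),.0285),87.8)
p=shot('side','s4.png');t=shot('top','t4.png')
f=lambda im,r,s:cv2.resize(im[r[1]:r[3],r[0]:r[2]],None,fx=s,fy=s,interpolation=cv2.INTER_CUBIC)
cv2.imwrite('pics/s4c.png',f(p['pixels'],(330,130,430,250),5))
c=robot.observe()['tcp_pos']
print((proj(p,[c+[0,0,z] for z in(0,.013,.03,.05)])-(330,130)+.5)*5)
E
```

```text
t 3.48 tcp [ 462.1 -204.5   29.7] F [0.6 0.2 1. ] w 85.2
row [0.047, -0.038, -0.008] [-0.017, 0.006, -0.003]
[[252.28810621 419.32377303]
 [253.96703597 397.10123531]
 [256.1951437  367.60970484]
 [258.86490709 332.27236115]]
```

View pics/s4c.png

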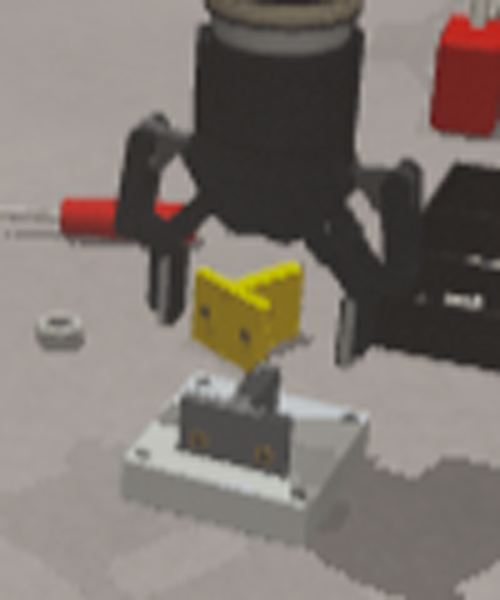

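Emit:
{"name": "move_arm", "arguments": {
  "targets": [
    [0,0,0,0,0,0],
    [0,0,0,0,0,0],
    [0,0,0,0,0,0],
    [0,0,0,0,0,0],
    [0,0,0,0,0,0],
    [0,0,0,0,0,0],
    [0,0,0,0,0,0],
    [0,0,0,0,0,0]
  ],
  "fingers": 0.75
}}

```text
t: 4.25
tcp_pos: [0.4628, -0.2049, 0.0305]
eef_rot: [0.491, 0.51, 0.489, -0.51]
force: [0.1, 0.4, 1.1]
gripper_width: 0.0214
```

```bash
python3 - <<'E'
from go import *
from fit import proj
rel((*off((.4613,-.2003),87.8,-4),.0285),87.8)
p=shot('side','s5.png')
f=lambda im,r,s:cv2.resize(im[r[1]:r[3],r[0]:r[2]],None,fx=s,fy=s,interpolation=cv2.INTER_CUBIC)
cv2.imwrite('pics/s5c.png',f(p['pixels'],(330,130,430,250),5))
E
```

```text
t 4.25 tcp [ 462.8 -204.9   30.5] F [0.1 0.4 1.1] w 21.4
row [0.08, -0.066, -0.022] [-0.017, 0.013, -0.017]
```

View pics/s5c.png

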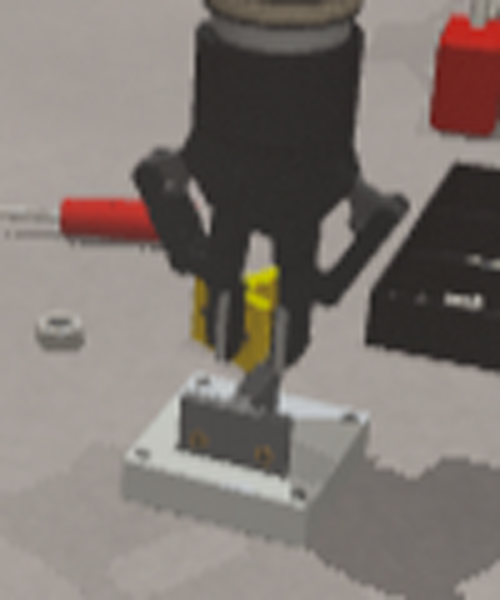

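```bash
python3 - <<'E'
from fit import *
from h import world
S=pickle.load(open('pics/s5.pkl','rb'))
c=np.array([.4628,-.2049,.0305])
print((proj(S,[c,c+[0,0,.03],[.4613,-.2003-.024,.055],[.4613,-.2003-.004,.055],[.4613,-.2003+.02,.055]])-(330,130)+.5)*5)
S['rotation']=R.from_quat(np.roll(S['rotation'],-1)).as_matrix()
for q in [(228,350),(232,340),(295,350),(290,340),(235,310),(300,320),(265,385),(255,395),(280,200),(280,100)]:
    u=((np.array(q)+.5)/5-.5+(330,130)).round(); print(q,u,np.round(world(S,u)*1000,0))
T=pickle.load(open('pics/t4.pkl','rb')); im=T['pixels']
import cv2; cv2.imwrite('pics/t4c.png',cv2.resize(im[200:300,310:410],None,fx=6,fy=6))
k=np.array([[.4621,-.2045,z] for z in (.03,.1,.15,.2,.25)]); print((proj(T,k)-(310,200))*6)
E
```

```text
[[252.24520075 419.30716891]
 [256.15168108 367.59180033]
 [270.42562762 360.40838346]
 [257.93988933 378.37080149]
 [242.42391332 400.69262506]]
(228, 350) [375. 200.] [[ 475. -196.   71.]]
(232, 340) [376. 198.] [[ 474. -199.   75.]]
(295, 350) [389. 200.] [[ 440. -196.   79.]]
(290, 340) [388. 198.] [[ 443. -197.   83.]]
(235, 310) [377. 192.] [[ 474. -205.   89.]]
(300, 320) [390. 194.] [[ 439. -195.   96.]]
(265, 385) [383. 207.] [[ 456. -205.   51.]]
(255, 395) [381. 209.] [[ 457. -190.   53.]]
(280, 200) [386. 170.] [[ 451. -186.  161.]]
(280, 100) [386. 150.] [[ 450. -169.  217.]]
[[289.02273747 310.00380393]
 [304.30885911 312.78014791]
 [316.34106127 314.96549832]
 [329.44123669 317.34481952]
 [343.75817806 319.945136  ]]
```

View pics/t4c.png

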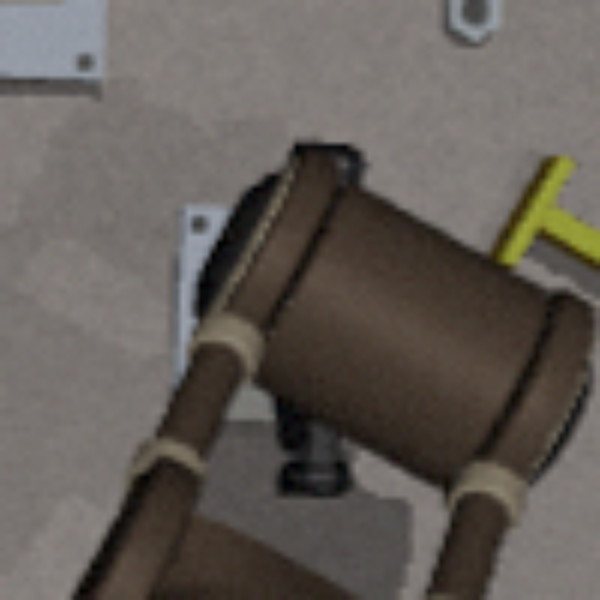

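Emit:
{"name": "move_arm", "arguments": {
  "targets": [
    [0,0,0,0,0,0],
    [0,0,0,0,0,0],
    [0,-0.05,0,0,0,0],
    [0.3,-0.06,-0.02,0,0,0],
    [0.5,-0.06,-0.02,0,0,0],
    [0.7,-0.06,-0.02,0,0,0],
    [0.8,-0.06,-0.02,0,0,0],
    [0.8,-0.06,-0.02,0,0,0]
  ],
  "fingers": 0.45
}}

```text
t: 4.97
tcp_pos: [0.4604, -0.2039, 0.0093]
eef_rot: [-0.49, -0.51, -0.49, 0.51]
force: [-0.1, -0.6, 0.4]
gripper_width: 0.0469
```

```bash
cat > look.py <<'E'
from go import *
from fit import proj
import sys
rel((*off((.4613,-.2003),87.8,-4),.0),87.8)
p=shot('side',sys.argv[1]+'.png'); r=[int(v) for v in sys.argv[2].split(',')]; s=float(sys.argv[3])
cv2.imwrite('pics/'+sys.argv[1]+'c.png',cv2.resize(p['pixels'][r[1]:r[3],r[0]:r[2]],None,fx=s,fy=s,interpolation=cv2.INTER_CUBIC))
c=robot.observe()['tcp_pos']
print(((proj(p,[c+[0,0,z] for z in(0,.03,.04)])-r[:2]+.5)*s).round(1).tolist())
E
python3 look.py s6 340,140,420,250 5
```

```text
t 4.97 tcp [ 460.4 -203.9    9.3] F [-0.1 -0.6  0.4] w 46.9
row [0.373, 0.031, 0.016] [-0.017, 0.003, 0.002]
[[202.9, 405.9], [206.8, 355.1], [208.1, 337.9]]
```

View pics/s6c.png

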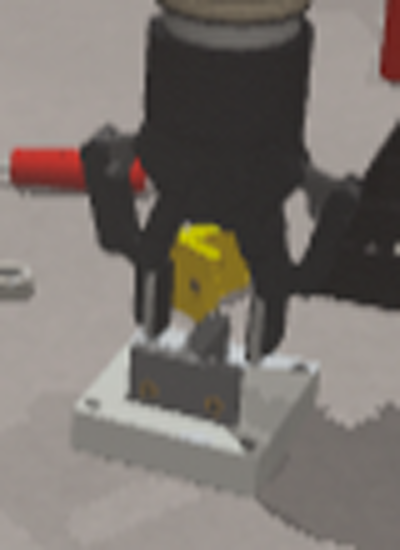

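Emit:
{"name": "move_arm", "arguments": {
  "targets": [
    [0.1,0.02,0.01,0,0,0],
    [0.2,0.03,0.015,0,0,0],
    [0.3,0.03,0.015,0,0,0],
    [0.3,0.03,0.015,0,0,0]
  ]
}}

```text
t: 5.35
tcp_pos: [0.4612, -0.2043, 0.0018]
eef_rot: [-0.49, -0.51, -0.49, 0.51]
force: [-0.5, 0.0, 0.3]
gripper_width: 0.0469
```

```bash
python3 look.py s7 340,140,420,250 5
```

```text
t 5.35 tcp [ 461.2 -204.3    1.8] F [-0.5  0.   0.3] w 46.9
row [0.071, -0.001, 0.0] [-0.017, 0.003, 0.002]
[[201.2, 418.4], [205.0, 368.0], [206.3, 350.9]]
```

View pics/s7c.png

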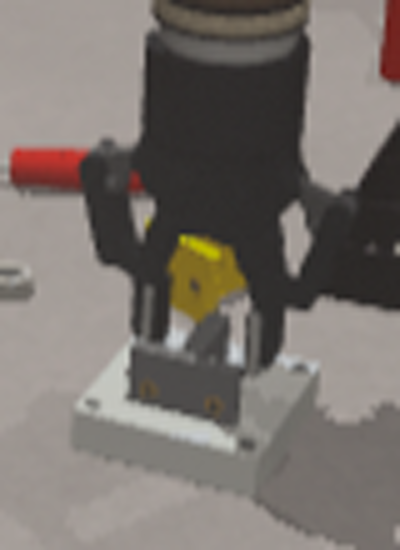

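Emit:
{"name": "move_arm", "arguments": {
  "targets": [
    [0,0,0,0,0,0],
    [0,0,0,0,0,0],
    [0,0,0,0,0,0],
    [0,0,0,0,0,0],
    [0,0,0,0,0,0],
    [0,0,0,0,0,0],
    [0,0,0,0,0,0],
    [0,0,0,0,0,0]
  ],
  "fingers": 1
}}

```text
t: 6.07
tcp_pos: [0.4616, -0.2046, 0.0023]
eef_rot: [-0.49, -0.51, -0.49, 0.51]
force: [-0.4, -0.3, 2.9]
gripper_width: 0.011
```

```bash
python3 look.py s8 340,140,420,250 5
```

```text
t 6.07 tcp [ 461.6 -204.6    2.3] F [-0.4 -0.3  2.9] w 11.0
row [0.09, -0.021, -0.01] [-0.017, 0.007, -0.006]
[[200.6, 417.5], [204.4, 367.1], [205.7, 350.0]]
```

View pics/s8c.png

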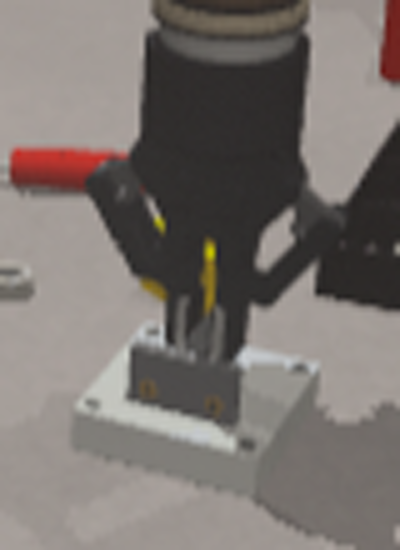

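Emit:
{"name": "move_arm", "arguments": {
  "targets": [
    [-0.2,0,0,0,0,0],
    [-0.4,0,0,0,0,0],
    [-0.6,0,0,0,0,0],
    [-1.1,0,0,0,0,0],
    [-1.6,0,0,0,0,0],
    [-2.2,0,0,0,0,0],
    [-2.6,0,0,0,0,0],
    [-2.7,0,0,0,0,0]
  ]
}}

```text
t: 6.78
tcp_pos: [0.4631, -0.2053, 0.072]
eef_rot: [0.492, 0.51, 0.488, -0.51]
force: [0.5, -0.4, -0.8]
gripper_width: 0.0101
```

```bash
python3 look.py s9 340,110,420,250 4; python3 -c "
from h import *
shot('top','t9.png')"
```

```text
t 6.78 tcp [ 463.1 -205.3   72. ] F [ 0.5 -0.4 -0.8] w 10.1
row [2.878, -0.093, -0.045] [-0.016, 0.024, -0.04]
[[166.1, 358.3], [169.4, 315.3], [170.5, 300.6]]
```

View pics/s9c.png

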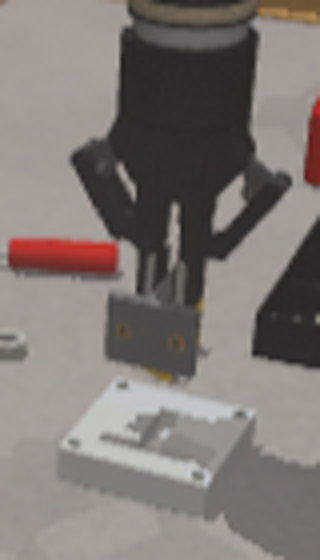

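```bash
python3 - <<'E'
import cv2
a=cv2.imread('pics/s9.png'); cv2.imwrite('pics/s9d.png',cv2.resize(a[170:215,355:405],None,fx=12,fy=12,interpolation=cv2.INTER_CUBIC))
E
```

```text
(no output)
```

View pics/s9d.png

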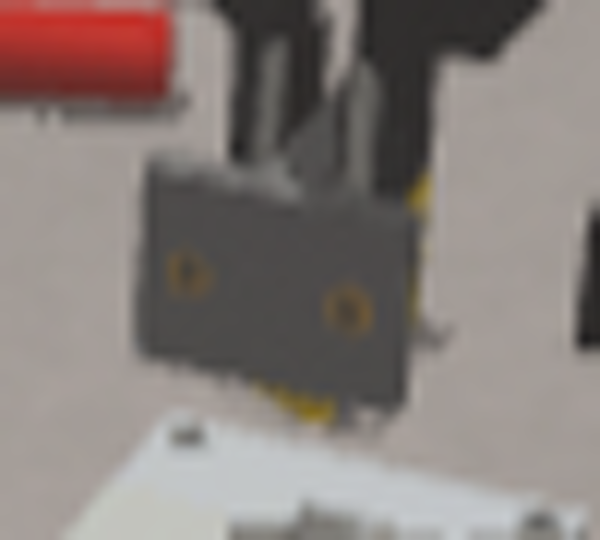

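```bash
cat > fit6.py <<'E'
from fit import *
def fit6(p,L,q,x0):
    L=np.asarray(L,float)/1000
    def W(v): return R.from_euler('ZYX',[v[3],v[4],v[5]]).apply(L)+v[:3]
    f=lambda v:np.r_[(proj(p,W(v))-q).ravel(), v[4:]/.03, 0]
    r=least_squares(f,[*x0,0,0],loss='soft_l1'); return r.x,np.round(f(r.x)[:2*len(L)].reshape(-1,2),1).tolist()
FL=[(28,-28,22.5),(28,28,22.5),(28,-28,-22.5),(28,28,-22.5),(28,-17,0),(28,17,0)]
E
python3 - <<'E'
from fit6 import *
S=pickle.load(open('pics/s9.pkl','rb'))
q=px([(148,172),(420,210),(138,354),(404,410),(188,272),(348,308)],12,(355,170))
v,r=fit6(S,FL,q,[.463,-.2,.1,1.5]);print(v[:3],np.degrees(v[3:]),r)
v,r,_=fit([(S,FL,q)],[.463,-.2,1.5,.1],4);print(v,np.degrees(v[2]),r.tolist())
E
```

```text
[ 0.47345453 -0.22860362  0.08723876] [ 9.31390264e+01  9.45141314e-02 -2.37396563e-02] [[-0.1, -0.4], [-0.3, 0.3], [-0.2, 0.5], [-0.3, -0.1], [0.4, 0.1], [0.6, -0.4]]
[ 0.47348911 -0.22875706  1.62514837  0.08710755] 93.11414259152704 [[-0.1, -0.4], [-0.3, 0.3], [-0.2, 0.5], [-0.4, -0.1], [0.4, 0.1], [0.6, -0.4]]
```

```bash
python3 - <<'E'
from go import *
g=off((.5323,.1783),85.65,-52);print(g)
rel((*g,.070),85.65)
print(robot.observe()['joint_positions'].round(2))
E
```

```text
[0.52835586 0.1264498 ]
t 6.88 tcp [ 462.2 -204.8   70.6] F [-0.2 -0.6 -1.1] w 10.4
row [0.006, 2.113, -13.347] [0.342, 0.015, -0.022]
[-0.5   0.24  2.01 -0.    0.89 -0.46]
```

Emit:
{"name": "move_arm", "arguments": {
  "targets": [
    [0,0.1,-0.5,0.02,0,0],
    [0,0.25,-1.5,0.05,0,0],
    [0,0.45,-2.7,0.1,0,0],
    [0,0.65,-4,0.15,0,0],
    [0,0.85,-5.3,0.2,0,0],
    [0,1.05,-6.6,0.25,0,0],
    [0,1.25,-7.9,0.3,0,0],
    [0,1.4,-8.8,0.3,0,0]
  ]
}}

```text
t: 7.55
tcp_pos: [0.505, 0.0162, 0.0692]
eef_rot: [-0.482, -0.517, -0.482, 0.518]
force: [0.8, -0.8, 0.1]
gripper_width: 0.0108
```

```bash
python3 - <<'E'
from go import *
g=off((.5323,.1783),85.65,-52)
rel((*g,.070),85.65)
E
```

```text
t 7.55 tcp [505.   16.2  69.2] F [ 0.8 -0.8  0.1] w 10.8
row [-0.037, 0.619, -4.466] [0.05, 0.008, -0.002]
```

Emit:
{"name": "move_arm", "arguments": {
  "targets": [
    [0,0.15,-1.1,0.05,0,0],
    [0,0.3,-2.2,0.05,0,0],
    [0,0.4,-3.1,0.05,0,0],
    [0,0.55,-3.9,0.05,0,0],
    [0,0.6,-4.3,0.05,0,0],
    [-0.03,0.62,-4.47,0.05,0,0],
    [-0.03,0.62,-4.47,0.05,0,0],
    [-0.03,0.62,-4.47,0.05,0,0]
  ]
}}

```text
t: 8.22
tcp_pos: [0.5278, 0.1258, 0.0694]
eef_rot: [-0.481, -0.518, -0.481, 0.519]
force: [-0.0, -0.3, -1.4]
gripper_width: 0.0107
```

```bash
python3 look.py s10 230,200,330,320 5; python3 - <<'E'
from go import *
g=off((.5323,.1783),85.65,-52)
rel((*g,.070),85.65)
p=shot('top','t10.png')
cv2.imwrite('pics/t10c.png',cv2.resize(p['pixels'][190:260,150:260],None,fx=7,fy=7,interpolation=cv2.INTER_CUBIC))
E
```

```text
t 8.22 tcp [527.8 125.8  69.4] F [-0.  -0.3 -1.4] w 10.7
row [2.798, -1.654, 13.363] [-0.359, 0.015, 0.01]
[[314.8, 355.0], [311.3, 291.2], [310.2, 269.4]]
t 8.27 tcp [527.8 125.5  69.5] F [ 0.2 -0.  -0.6] w 10.5
row [-0.022, 0.018, -0.039] [-0.007, 0.015, 0.008]
```

View pics/s10c.png

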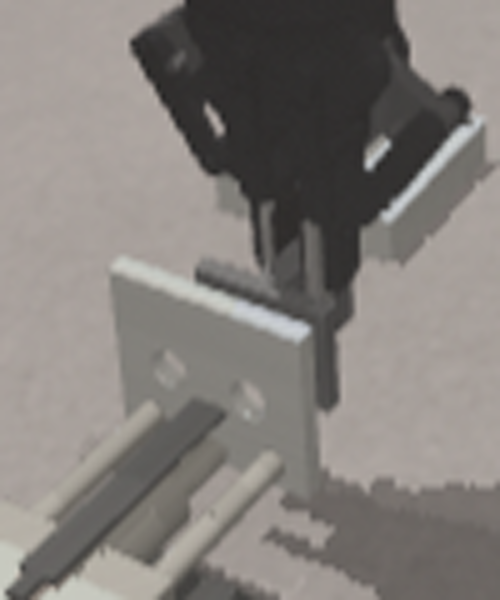

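View pics/t10c.png

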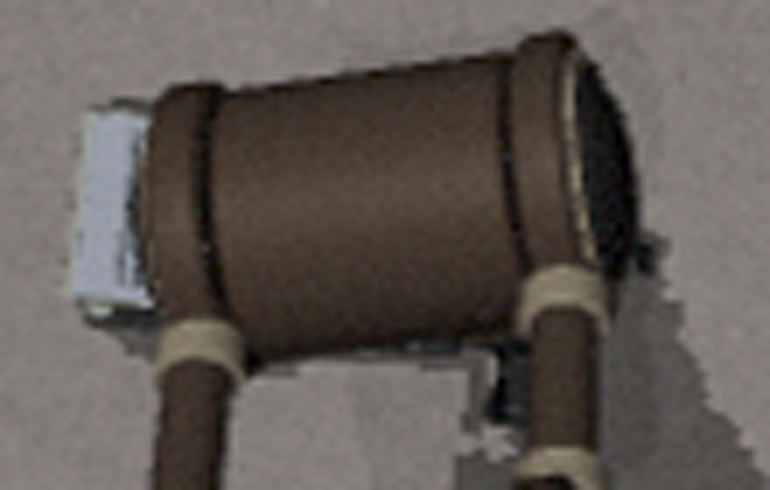

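```bash
python3 - <<'E'
from fit import *
import cv2
S=pickle.load(open('pics/s10.pkl','rb'))
def W(o,yaw,L):
    y=np.radians(yaw);L=np.array(L,float)/1000
    return np.c_[o[0]+np.cos(y)*L[:,0]-np.sin(y)*L[:,1],o[1]+np.sin(y)*L[:,0]+np.cos(y)*L[:,1],o[2]+L[:,2]]
o=(230,200);s=5
im=S['pixels'][200:320,230:330]; im=cv2.resize(im,None,fx=s,fy=s,interpolation=cv2.INTER_CUBIC)
pp=lambda X:(proj(S,X)-o+.5)*s-.5
fc=pp(W((.5323,.1783,0),85.65,[(8,-40,135),(8,40,135),(8,40,65),(8,-40,65),(8,-17,100),(8,17,100)]))
tcp=np.array([.5278,.1258]); y=np.radians(85.65); c=tcp+.004*np.array([np.cos(y),np.sin(y)])
br=pp(W((*c,.0995),85.65,[(28,-28,22.5),(28,28,22.5),(28,28,-22.5),(20,28,22.5),(20,28,-22.5),(20,-28,22.5)]))
print('fence',fc.round(0).tolist());print('br',br.round(0).tolist())
for q in fc: cv2.circle(im,tuple(int(v) for v in q),3,(0,0,255),1)
for q in br: cv2.circle(im,tuple(int(v) for v in q),3,(0,255,0),1)
cv2.imwrite('pics/s10o.png',im)
E
```

```text
fence [[111.0, 267.0], [303.0, 340.0], [312.0, 500.0], [129.0, 423.0], [172.0, 368.0], [252.0, 400.0]]
br [[193.0, 265.0], [324.0, 313.0], [329.0, 414.0], [336.0, 301.0], [341.0, 401.0], [206.0, 253.0]]
```

View pics/s10o.png

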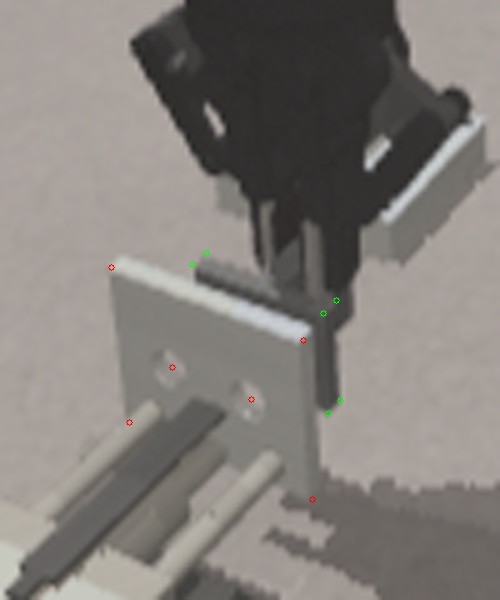

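```bash
python3 - <<'E'
import cv2
a=cv2.imread('pics/s10.png'); cv2.imwrite('pics/s10d.png',cv2.resize(a[245:300,245:305],None,fx=11,fy=11,interpolation=cv2.INTER_CUBIC))
E
```

```text
(no output)
```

View pics/s10d.png

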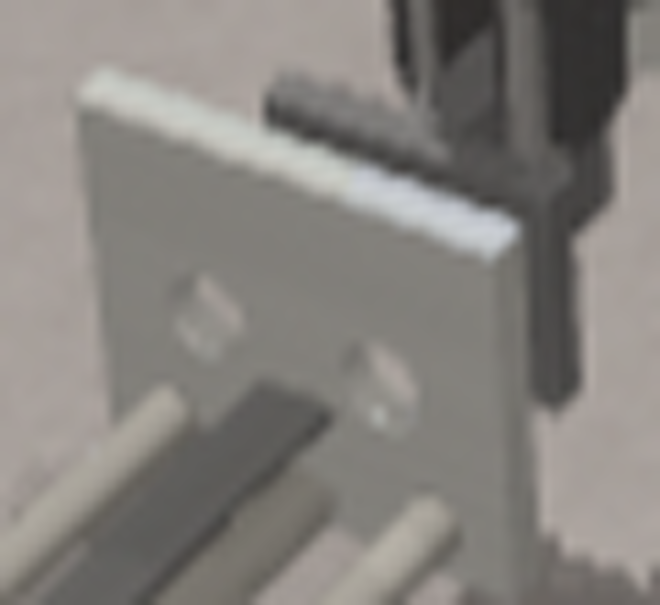

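```bash
python3 - <<'E'
from fit6 import *
S=pickle.load(open('pics/s10.pkl','rb'))
L=np.array([(28,-28,22.5),(20,-28,22.5),(28,28,-22.5),(20,28,-22.5)])/1000
q=px([(268,105),(283,75),(552,410),(580,394)],11,(245,245))
Lf=np.array([(8,-40,135),(8,40,135),(0,-40,135),(0,40,135),(8,-17,100),(8,17,100)])/1000
qf=px([(80,100),(492,260),(102,66),(518,232),(208,318),(380,390)],11,(245,245))
v,r,_=fit([(S,Lf*1000,qf)],[.53,.18,1.5]);print('fence',v[:2],np.degrees(v[2]),r.tolist())
# bracket: prior on y (along push), tilt
for sy in(.003,.03):
    f=lambda v:np.r_[(proj(S,R.from_euler('ZYX',v[3:]).apply(L)+v[:3])-q).ravel()/.4,(v[1]-.1295)/sy,v[4:]/.02]
    s=least_squares(f,[.528,.1295,.1,1.5,0,0]); print(s.x[:3],np.degrees(s.x[3:]),(s.fun[:8]*.4).round(1))
# same on s9 with all pts with priors from tcp
S9=pickle.load(open('pics/s9.pkl','rb')); L9=np.array(FL)/1000
q9=px([(148,172),(420,210),(138,354),(404,410),(188,272),(348,308)],12,(355,170))
f=lambda v:np.r_[(proj(S9,R.from_euler('ZYX',v[3:]).apply(L9)+v[:3])-q9).ravel()/.4,(v[1]+.2013)/.003,v[4:]/.02]
s=least_squares(f,[.46,-.2,.1,1.5,0,0]); print('s9',s.x[:3],np.degrees(s.x[3:]),(s.fun[:12]*.4).round(1))
E
```

```text
fence [0.53287993 0.17983828] 84.74894460333402 [[-0.5, -0.4], [-0.1, 0.1], [0.4, 0.3], [0.3, -0.0], [-0.1, -0.0], [-0.0, 0.0]]
[0.53256808 0.12503797 0.09305986] [87.48497002 -0.27599228 -0.42664394] [-0.9 -0.5  0.2 -0.1  0.4  0.9  0.2 -0.3]
[0.53985294 0.11353483 0.08216567] [87.07314182 -0.24252676 -0.15386216] [-0.6 -0.2  0.6  0.2  0.1  0.5 -0.1 -0.6]
s9 [ 0.4648358  -0.20289368  0.10187423] [91.23991981  0.73113888  0.35763268] [-0.5 -0.8 -0.1  0.3 -0.3  0.5 -0.   0.3  0.2  0.   0.7 -0.3]
```

Emit:
{"name": "move_arm", "arguments": {
  "targets": [
    [-0.02,0.02,-0.2,0,0,0],
    [-0.02,0.02,-0.4,0,0,0],
    [-0.02,0.02,-0.55,0,0,0],
    [-0.02,0.02,-0.64,0,0,0],
    [-0.02,0.02,-0.64,0,0,0],
    [-0.02,0.02,-0.64,0,0,0]
  ]
}}

```text
t: 8.82
tcp_pos: [0.5297, 0.1415, 0.0701]
eef_rot: [-0.481, -0.518, -0.48, 0.519]
force: [-0.0, 0.1, -1.1]
gripper_width: 0.0107
```

```bash
cat > lk.py <<'E'
from go import *
import sys
s=robot.observe(); y=np.radians(85.65); u=np.array([np.cos(y),np.sin(y),0]); l=np.array([-np.sin(y),np.cos(y),0])
rel((*off((.5323,.1783),85.65,-22),.0695),85.65)
print('along',((s['tcp_pos']-[.5323,.1783,0])@u*1000).round(1),'lat',((s['tcp_pos']-[.5323,.1783,0])@l*1000).round(1),'Fpush',(s['force']@u).round(2),'Flat',(s['force']@l).round(2),'Fz',s['force'][2].round(2),'T u,l,z',(s['torque']@u).round(3),(s['torque']@l).round(3),s['torque'][2].round(3))
if len(sys.argv)>1:
    p=shot('side',sys.argv[1]+'.png')
    cv2.imwrite('pics/'+sys.argv[1]+'c.png',cv2.resize(p['pixels'][235:345,195:310],None,fx=6.9,fy=5.4 if 0 else 6.9,interpolation=cv2.INTER_CUBIC)[:,:])
    cv2.imwrite('pics/'+sys.argv[1]+'d.png',cv2.resize(p['pixels'][245:295,245:305],None,fx=11,fy=11,interpolation=cv2.INTER_CUBIC))
E
sed -i 's/fx=6.9,fy=5.4 if 0 else 6.9/fx=5.4,fy=5.4/' lk.py
python3 lk.py s11
```

```text
t 8.82 tcp [529.7 141.5  70.1] F [-0.   0.1 -1.1] w 10.7
row [0.022, -0.007, -0.595] [-0.006, 0.015, 0.006]
along -36.9 lat -0.2 Fpush 0.06 Flat 0.04 Fz -1.08 T u,l,z 0.004 -0.034 0.023
```

View pics/s11d.png

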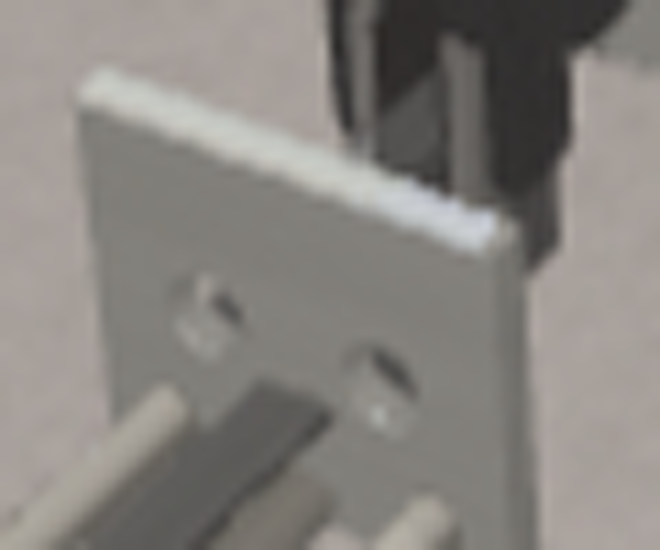

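Emit:
{"name": "move_arm", "arguments": {
  "targets": [
    [0.02,0,-0.06,0,0,0],
    [0.02,0,-0.12,0,0,0],
    [0.02,0,-0.18,0,0,0],
    [0.02,0,-0.2,0,0,0],
    [0.02,0,-0.2,0,0,0]
  ]
}}

```text
t: 9.28
tcp_pos: [0.53, 0.1466, 0.0695]
eef_rot: [-0.481, -0.518, -0.48, 0.519]
force: [-0.1, -0.0, -1.3]
gripper_width: 0.0106
```

```bash
python3 lk.py
```

```text
t 9.28 tcp [530.  146.6  69.5] F [-0.1 -0.  -1.3] w 10.6
row [0.0, -0.005, -0.393] [-0.006, 0.015, 0.006]
along -31.8 lat -0.1 Fpush -0.03 Flat 0.11 Fz -1.3 T u,l,z -0.042 -0.008 0.007
```

Emit:
{"name": "move_arm", "arguments": {
  "targets": [
    [0,0,-0.04,0,0,0],
    [0,0,-0.08,0,0,0],
    [0,0,-0.12,0,0,0],
    [0,0,-0.12,0,0,0]
  ]
}}

```text
t: 9.62
tcp_pos: [0.5302, 0.1492, 0.0695]
eef_rot: [-0.481, -0.518, -0.48, 0.52]
force: [0.2, -2.3, -0.8]
gripper_width: 0.0106
```

```bash
python3 lk.py s12
```

```text
t 9.62 tcp [530.2 149.2  69.5] F [ 0.2 -2.3 -0.8] w 10.6
row [-0.001, -0.004, -0.288] [-0.003, 0.022, 0.008]
along -29.2 lat -0.1 Fpush -2.25 Flat -0.37 Fz -0.77 T u,l,z 0.011 0.443 -0.051
```

View pics/s12d.png

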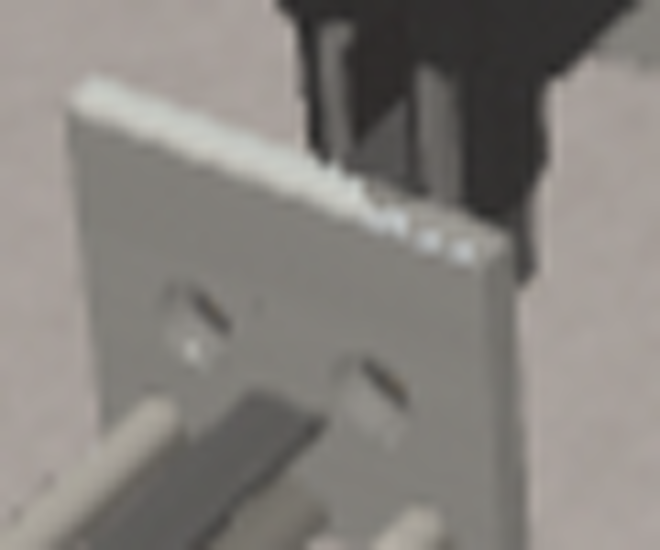

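Emit:
{"name": "move_arm", "arguments": {
  "targets": [
    [0,0,-0.05,0,0,0],
    [0,0,-0.1,0,0,0],
    [0,0,-0.14,0,0,0],
    [0,0,-0.14,0,0,0]
  ]
}}

```text
t: 10.0
tcp_pos: [0.5304, 0.152, 0.0695]
eef_rot: [-0.481, -0.517, -0.48, 0.52]
force: [-1.0, -5.6, 0.9]
gripper_width: 0.0107
```

```bash
python3 lk.py
```

```text
t 10.0 tcp [530.4 152.   69.5] F [-1.  -5.6  0.9] w 10.7
row [-0.001, -0.004, -0.174] [-0.001, 0.034, 0.01]
along -26.4 lat -0.1 Fpush -5.68 Flat 0.58 Fz 0.89 T u,l,z -0.065 0.841 -0.04
```

Emit:
{"name": "move_arm", "arguments": {
  "targets": [
    [0,0,-0.05,0,0,0],
    [0,0,-0.1,0,0,0],
    [0,0,-0.15,0,0,0],
    [0,0,-0.18,0,0,0],
    [0,0,-0.18,0,0,0]
  ]
}}

```text
t: 10.42
tcp_pos: [0.5306, 0.1548, 0.0696]
eef_rot: [-0.482, -0.516, -0.48, 0.521]
force: [-0.5, -7.5, 1.2]
gripper_width: 0.0109
```

```bash
python3 lk.py s13
```

```text
t 10.42 tcp [530.6 154.8  69.6] F [-0.5 -7.5  1.2] w 10.9
row [0.002, -0.003, -0.061] [0.008, 0.064, 0.014]
along -23.5 lat -0.1 Fpush -7.5 Flat -0.11 Fz 1.15 T u,l,z -0.016 1.238 -0.117
```

View pics/s13d.png

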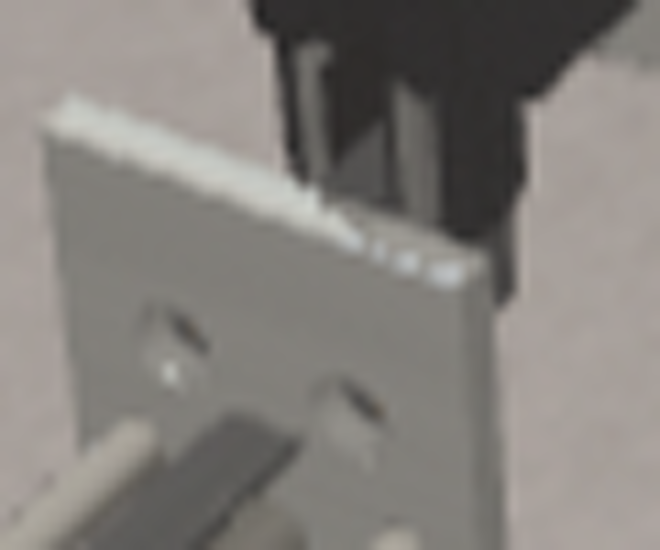

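View pics/s13c.png

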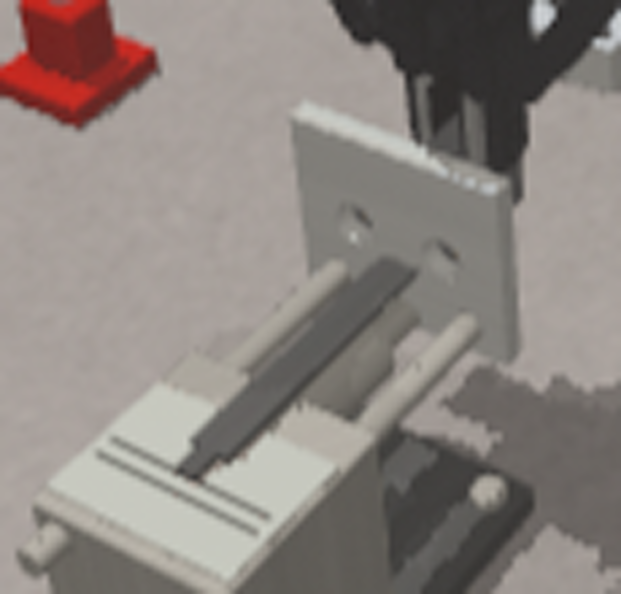

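Emit:
{"name": "move_arm", "arguments": {
  "targets": [
    [0,0,-0.03,0.05,0,0],
    [0,0,-0.05,0.1,0,0],
    [0,0,-0.05,0.15,0,0],
    [0,0,-0.05,0.2,0,0],
    [0,0,-0.05,0.2,0,0]
  ]
}}

```text
t: 10.88
tcp_pos: [0.5301, 0.1541, 0.0696]
eef_rot: [-0.478, -0.52, -0.474, 0.526]
force: [-1.2, -7.8, 4.0]
gripper_width: 0.0107
```

```bash
python3 lk.py
```

```text
t 10.88 tcp [530.1 154.1  69.6] F [-1.2 -7.8  4. ] w 10.7
row [0.003, 0.015, -0.091] [-0.173, 0.101, 0.026]
along -24.3 lat 0.4 Fpush -7.85 Flat 0.56 Fz 4.01 T u,l,z 0.177 1.192 0.269
```

Emit:
{"name": "move_arm", "arguments": {
  "targets": [
    [0,0,-0.02,-0.04,0.03,0.01],
    [0,0,-0.04,-0.08,0.06,0.02],
    [0,0,-0.06,-0.12,0.1,0.03],
    [0,0,-0.06,-0.12,0.1,0.03]
  ]
}}

```text
t: 11.22
tcp_pos: [0.5306, 0.154, 0.0695]
eef_rot: [-0.481, -0.519, -0.479, 0.52]
force: [1.0, -6.8, 0.7]
gripper_width: 0.0106
```

```bash
python3 lk.py
```

```text
t 11.22 tcp [530.6 154.   69.5] F [ 1.  -6.8  0.7] w 10.6
row [0.001, -0.006, -0.095] [-0.038, 0.027, -0.012]
along -24.4 lat -0.1 Fpush -6.73 Flat -1.53 Fz 0.65 T u,l,z -0.14 1.153 0.065
```

Emit:
{"name": "move_arm", "arguments": {
  "targets": [
    [0,0,-0.05,0,0.01,0],
    [0,0,-0.1,0,0.03,0],
    [0,0,-0.15,0,0.05,0],
    [0,0,-0.2,0,0.07,0],
    [0,0,-0.2,0,0.07,0],
    [0,0,-0.2,0,0.07,0]
  ]
}}

```text
t: 11.72
tcp_pos: [0.5308, 0.1565, 0.0695]
eef_rot: [0.48, 0.519, 0.48, -0.519]
force: [-0.3, -10.0, 2.5]
gripper_width: 0.0103
```

```bash
python3 lk.py s14
```

```text
t 11.72 tcp [530.8 156.5  69.5] F [ -0.3 -10.    2.5] w 10.3
row [-0.001, -0.006, 0.006] [-0.021, 0.001, -0.007]
along -21.9 lat -0.1 Fpush -9.96 Flat -0.47 Fz 2.45 T u,l,z -0.031 1.606 -0.022
```

View pics/s14c.png

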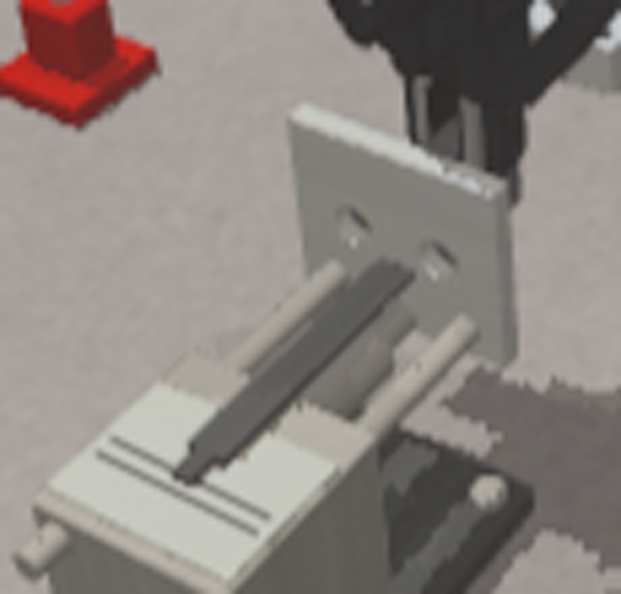

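View pics/s14d.png

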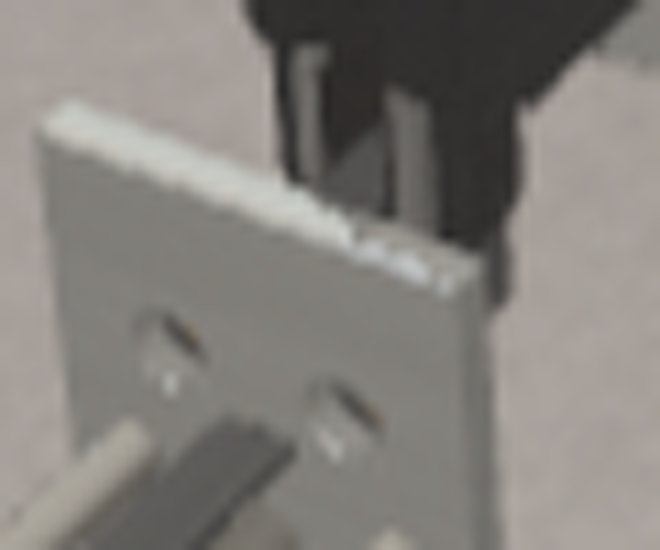

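```bash
python3 - <<'E'
from fit import *
import cv2
A=pickle.load(open('pics/s10.pkl','rb'));B=pickle.load(open('pics/s14.pkl','rb'))
ga=cv2.cvtColor(A['pixels'],6).astype(np.float32);gb=cv2.cvtColor(B['pixels'],6).astype(np.float32)
y=np.radians(85.4);
def W(L,d): 
    L=np.array(L,float)/1000; return np.c_[.533+np.cos(y)*(L[:,0]+d)-np.sin(y)*L[:,1],.179+np.sin(y)*(L[:,0]+d)+np.cos(y)*L[:,1],L[:,2]]
# predicted back-face patch warp vs displacement: homography from back-face corners
pts=[(8,-40,135),(8,40,135),(8,40,65),(8,-40,65)]
# patch: top band and left end of back face incl. margins
m=np.zeros((400,640),np.uint8)
pa=proj(A,W([(8,-42,138),(8,-5,138),(8,-5,85),(8,-42,85)],0)); cv2.fillPoly(m,[pa.round().astype(np.int32)],255)
best=[]
for d in np.arange(0,16,.25):
    H,_=cv2.findHomography(proj(A,W(pts,0)),proj(B,W(pts,d/1000)))
    w=cv2.warpPerspective(gb,H,(640,400),flags=cv2.INTER_LINEAR|cv2.WARP_INVERSE_MAP)
    e=np.abs(w-ga)[m>0]; best.append((np.mean(np.minimum(e,30)),d))
print(sorted(best)[:6])
cv2.imwrite('pics/s14p.png',cv2.resize(B['pixels'][305:345,210:250],None,fx=14,fy=14,interpolation=cv2.INTER_CUBIC))
cv2.imwrite('pics/s14h.png',cv2.resize(B['pixels'][265:295,250:290],None,fx=18,fy=18,interpolation=cv2.INTER_CUBIC))
E
```

```text
[(np.float32(2.7990308), np.float64(9.75)), (np.float32(2.8294816), np.float64(9.5)), (np.float32(2.9396262), np.float64(10.0)), (np.float32(3.0144298), np.float64(9.25)), (np.float32(3.2615025), np.float64(10.25)), (np.float32(3.372867), np.float64(9.0))]
```

View pics/s14p.png

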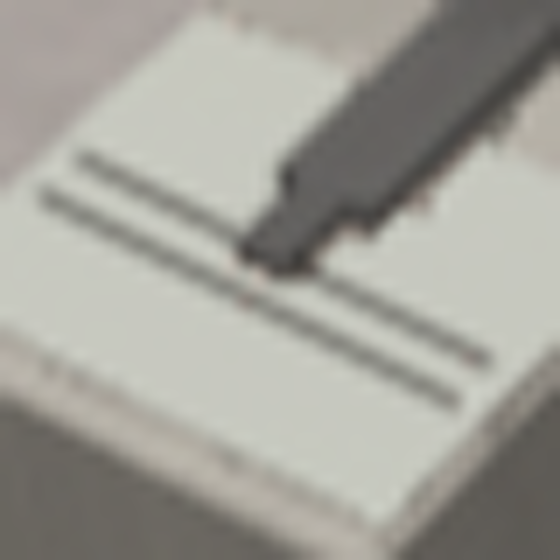

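View pics/s14h.png

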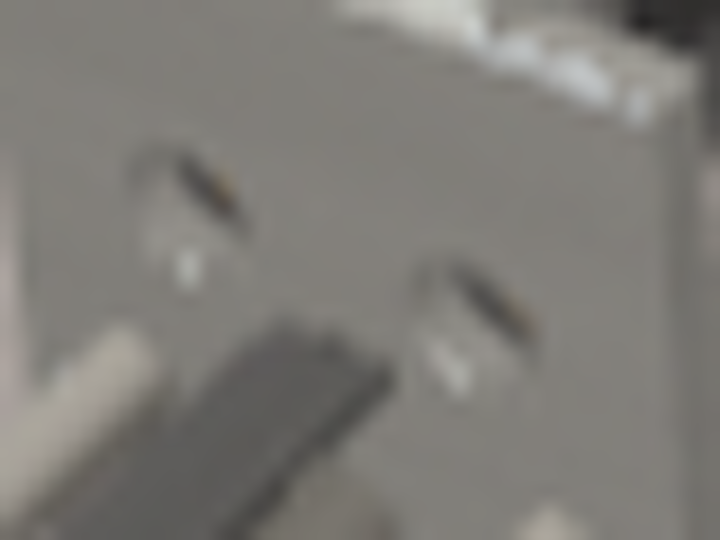

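```bash
cat > syn.py <<'E'
from fit import *
import cv2
B=pickle.load(open('pics/s14.pkl','rb'));d=.0097
y=np.radians(85.4); Rw=R.from_euler('z',y).as_matrix()
# refine fence origin in-image: fit to back face hole ellipse positions visually
o=np.array([.5333,.1793,0])
M=R.from_quat(np.roll(B['rotation'],-1)).as_matrix();K=B['intrinsics']
r0=(250,265,290,295);s=6
def render(o,dy,dz):
    w=(r0[2]-r0[0])*s;h=(r0[3]-r0[1])*s
    v,u=np.mgrid[0:h,0:w]; u=(u+.5)/s-.5+r0[0];v=(v+.5)/s-.5+r0[1]
    D=np.stack([(u-K[0,2])/K[0,0],-(v-K[1,2])/K[1,1],-np.ones_like(u)],-1)@M.T@Rw  # to fixture frame
    e=(np.array(B['eye'])-o)@Rw-np.array([d,0,0])
    im=np.full((h,w,3),(118,124,126),float)
    at=lambda x:(e+D*((x-e[0])/D[...,0])[...,None])[...,1:]*1000
    b=at(.008);f=at(0.)
    for c in(-17,17):
        ib=np.hypot(b[...,0]-c,b[...,1]-100)<7
        jf=np.hypot(f[...,0]-c,f[...,1]-100)<7
        im[ib]=(140,145,148)
        q=np.hypot(f[...,0]-c-dy,f[...,1]-100-dz)
        im[ib&jf]=(75,75,78); im[ib&jf&(q<4.3)&(q>3)]=(40,95,140); im[ib&jf&(q<=3)]=(40,45,50)
    return cv2.resize(im.astype(np.float32),None,fx=1/s,fy=1/s,interpolation=cv2.INTER_AREA)
if __name__=='__main__':
    real=B['pixels'][r0[1]:r0[3],r0[0]:r0[2]]
    rows=[]
    for dz in(-3,0,3):
        rows.append(np.hstack([render(o,dy,dz) for dy in(-3,0,3)]))
    g=np.vstack(rows); z=np.zeros((30,120,3),np.float32); z[:,:40]=real
    g=np.vstack([z,g]); cv2.imwrite('pics/syn.png',cv2.resize(g,None,fx=5,fy=5,interpolation=cv2.INTER_CUBIC).clip(0,255).astype(np.uint8))
E
python3 syn.py
```

```text
(no output)
```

View pics/syn.png

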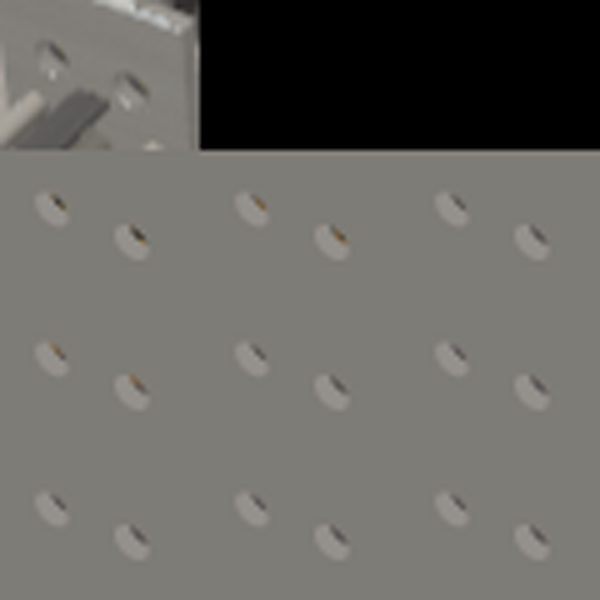

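```bash
python3 - <<'E'
from syn import *
S=pickle.load(open('pics/s9.pkl','rb'))
x=S['pixels'].astype(int)
print((x[189:200,366:375,2]-x[189:200,366:375,0]))
print(x[189:200,366:375,2])
x=B['pixels'].astype(int)
print('real s14 R-B');print((x[270:286,256:282,2]-x[270:286,256:282,0]))
for dy,dz in((0,0),(0,-1.5),(0,-3),(-1,-1)):
    g=render(o,dy,dz); print(dy,dz);print((g[5:21,6:32,2]-g[5:21,6:32,0]).round().astype(int))
E
```

```text
[[10  3  4  3  3  3  3  3  3]
 [ 8  4  3  4 11  3  3  2  2]
 [ 8  3  4 30 19 19  3  4  4]
 [ 8  3  5 39 11 24 18  3  3]
 [ 7  4  4 32 23 35 23  3  3]
 [ 5  3  4 18 17 24 10  3  3]
 [ 5  4  4  3  4  4  3  3  3]
 [ 5  3  3  3  4  3  4  4  3]
 [ 6  3  4  4  3  3  3  3  3]
 [ 1  3  3  3  3  4  4  2  2]
 [ 6  4  4  3  4  4  3  3  3]]
[[141  78  78  77  77  77  78  77  77]
 [129  78  77  78  82  78  77  77  77]
 [118  77  77  95  82  87  77  77  78]
 [119  78  78  97  70  85  86  76  77]
 [112  78  77  94  81  94  90  77  78]
 [101  78  78  88  85  90  82  77  78]
 [ 98  78  78  77  78  78  77  77  77]
 [ 99  78  78  78  78  77  78  78  78]
 [100  77  78  78  77  77  78  77  77]
 [105  77  77  77  78  78  77  76  76]
 [128  90  80  78  78  78  78  77  77]]
real s14 R-B
[[ 8  8  8  8  8  8  8  8  8  7  7  8  8  7  7  7  7  7  8  8  7  8  8  8
   8  4]
 [ 8  7  7  7  7  7  7  8  7  7  7  7  9  8  7  7  7  7  6  7  8  7  7  8
   8  7]
 [ 8  7  8  8  8  7  7  7  7  7  7  8  7  8  7  6  6  8  7  7  7  8  6  7
   7  8]
 [ 8  7  7  7  6  7  8  7  8  7  7  9  7  8  9  8  8  8  7  8  7  7  8  7
   
[... 5640 characters left out ...]
 8  8  8  8  8  8  8  8  8
   8  8]
 [ 8  8  8  8  8  8  8  8  8  8  8  8  8  8  8  8  8  8  8  8  8  8  8  8
   8  8]
 [ 8  8  8  8  8  8  8  8  8  8  8  8  8  8  8  8  8  8  8  8  8  8  8  8
   8  8]
 [ 8  8  8  8  8  8  8  8  8  8  8  8  8  8  8  8  8  8  8  8 11 11  8  8
   8  8]
 [ 8  8  8  8  8  8  8  8  8  8  8  8  8  8  8  8  8  8  8  8 11 56  8  8
   8  8]
 [ 8  8  8  8  8  8  8  8  8  8  8  8  8  8  8  8  8  8  8  8  8 21 53  8
   8  8]
 [ 8  8  8  8  8  8  8  8  8  8  8  8  8  8  8  8  8  8  8  8  8  8  6  7
   8  8]
 [ 8  8  8  8  8  8  8  8  8  8  8  8  8  8  8  8  8  8  8  8  8  8  8  8
   8  8]
 [ 8  8  8  8  8  8  8  8  8  8  8  8  8  8  8  8  8  8  8  8  8  8  8  8
   8  8]]
```

```bash
python3 - <<'E'
import syn; from syn import *
import re
src=open('syn.py').read()
# ring size from s9: total orange area
S=pickle.load(open('pics/s9.pkl','rb'));x=S['pixels'].astype(float);rb=(x[...,2]-x[...,0])[188:205,364:390]-3.3
print('orange sums',rb[:,:11].clip(0).sum(),rb[:,12:].clip(0).sum(),rb.max())
# radial extent: weighted rms for each ring
for sl in(slice(2,11),slice(14,26)):
    m=rb[:,sl].clip(0);m[m<2]=0;m[:,0]=0
    v,u=np.mgrid[0:m.shape[0],0:m.shape[1]];cu,cv=(m*u).sum()/m.sum(),(m*v).sum()/m.sum()
    print(cu,cv,np.sqrt((m*(u-cu)**2).sum()/m.sum()),np.sqrt((m*(v-cv)**2).sum()/m.sum()))
E
```

```text
orange sums 958.6 1354.7000000000003 86.7
4.225 9.026063829787233 1.779885395545622 5.00207702634476
5.243501423716358 11.30247083677781 3.217869952743027 4.303121148094995
```

```bash
sed -i 's/q<4.3/q<4.5/' syn.py; python3 - <<'E'
from syn import *
x=B['pixels'][r0[1]:r0[3],r0[0]:r0[2]].astype(float); rb=x[...,2]-x[...,0]-7.5; it=x.mean(2)
win=[(slice(6,14),slice(7,16)),(slice(13,20),slice(22,31))]
res=[]
for sx in(0,.0005,.001):
  for so in(-.001,0,.001):
    oo=o+np.array([sx-.0005,0,so])
    for dy in np.arange(-3,3.1,1):
      for dz in np.arange(-3,3.1,1):
        g=render(oo,dy,dz); gr=(g[...,2]-g[...,0]-8)*.45; gi=g.mean(2)
        e=0;ei=0
        for w in win: e+=((gr[w]-rb[w])**2).sum(); ei+=((np.minimum(gi[w],124)-np.minimum(it[w],124))**2).sum()
        res.append((e+ei*.05,e,ei,dy,dz,sx,so))
res.sort()
for r in res[:14]: print(np.round(r,4).tolist())
E
```

```text
[672.3508, 406.7493, 5312.0309, 1.0, -1.0, 0.001, 0.0]
[721.6347, 457.4469, 5283.756, 3.0, -3.0, 0.001, 0.0]
[724.5412, 458.9171, 5312.4827, 2.0, -2.0, 0.001, 0.0]
[731.3792, 425.3924, 6119.7363, 0.0, 0.0, 0.0005, -0.001]
[734.7202, 423.5158, 6224.0886, 1.0, -1.0, 0.0005, 0.0]
[748.2369, 488.4415, 5195.9093, -3.0, 3.0, 0.001, 0.0]
[748.2369, 488.4415, 5195.9093, -2.0, 2.0, 0.001, 0.0]
[748.2369, 488.4415, 5195.9093, -2.0, 3.0, 0.001, 0.0]
[748.2369, 488.4415, 5195.9093, -1.0, 2.0, 0.001, 0.0]
[748.2369, 488.4415, 5195.9093, -1.0, 3.0, 0.001, 0.0]
[748.2369, 488.4415, 5195.9093, 0.0, 1.0, 0.001, 0.0]
[748.2369, 488.4415, 5195.9093, 0.0, 2.0, 0.001, 0.0]
[748.2369, 488.4415, 5195.9093, 0.0, 3.0, 0.001, 0.0]
[748.2369, 488.4415, 5195.9093, 1.0, 0.0, 0.001, 0.0]
```

```bash
python3 - <<'E'
from fit import *
S=pickle.load(open('pics/s10.pkl','rb'))
Lf=np.array([(8,-40,135),(8,40,135),(0,-40,135),(0,40,135),(8,-17,100),(8,17,100)])/1000
qf=px([(80,100),(492,260),(102,66),(518,232),(208,318),(380,390)],11,(245,245))
L=np.array([(28,-28,22.5),(20,-28,22.5),(28,28,-22.5),(20,28,-22.5)])/1000
q=px([(268,105),(283,75),(552,410),(580,394)],11,(245,245))
for dyaw in(0,.4,1):
  def f(v):
    Rf=R.from_euler('z',v[3]); o=v[:3]
    a=(proj(S,Rf.apply(Lf)+o)-qf).ravel()
    Rb=Rf*R.from_euler('z',np.radians(dyaw)); c=Rf.apply([-.021-.028,v[4],.1+v[5]])+o
    return np.r_[a,(proj(S,Rb.apply(L)+c)-q).ravel(),v[2]/.001,(np.degrees(v[3])-85.4)/.5]
  s=least_squares(f,[.533,.179,0,1.49,0,0],loss='soft_l1'); J=np.linalg.inv(s.jac.T@s.jac)
  print(dyaw,s.x[:3],np.degrees(s.x[3]),'dy,dz mm',s.x[4:]*1000,'sd/0.5px',np.sqrt(np.diag(J))[4:]*500,s.fun[12:20].round(1))
E
```

```text
0 [ 5.33061630e-01  1.79634999e-01 -1.29660914e-04] 85.38197802465726 dy,dz mm [ 0.97041004 -1.44593735] sd/0.5px [0.79390841 0.92647629] [-1.  -0.8  0.3 -0.4  0.2  1.4  0.1  0.2]
0.4 [ 5.33060762e-01  1.79633928e-01 -1.29826467e-04] 85.37018644350124 dy,dz mm [ 0.77845817 -1.4560513 ] sd/0.5px [0.79777693 0.91038931] [-1.1 -0.7  0.2 -0.3  0.3  1.3  0.2  0.2]
1 [ 5.33058969e-01  1.79633233e-01 -1.29619076e-04] 85.35219390868659 dy,dz mm [ 0.49776831 -1.46583878] sd/0.5px [0.80746062 0.89118127] [-1.2 -0.6  0.1 -0.3  0.4  1.2  0.2  0.1]
```

Emit:
{"name": "move_arm", "arguments": {
  "targets": [
    [0,0,0.1,0,0,0],
    [0,0,0.25,0,0,0],
    [0,0,0.4,0,0,0],
    [-0.02,0.02,0.55,0,0,0],
    [-0.04,0.03,0.6,0,0,0],
    [-0.04,0.03,0.6,0,0,0],
    [-0.04,0.03,0.6,0,0,0]
  ]
}}

```text
t: 12.35
tcp_pos: [0.5306, 0.1419, 0.0706]
eef_rot: [0.48, 0.52, 0.48, -0.519]
force: [0.2, -0.0, -0.9]
gripper_width: 0.0106
```

```bash
sed -i 's/-22),.0695),85.65/-22,-0.9),.0705),85.4/' lk.py; python3 lk.py s15
```

```text
t 12.35 tcp [530.6 141.9  70.6] F [ 0.2 -0.  -0.9] w 10.6
row [0.005, -0.006, -0.577] [0.018, -0.006, -0.011]
along -36.4 lat -1.0 Fpush -0.01 Flat -0.18 Fz -0.91 T u,l,z 0.059 -0.005 0.01
```

View pics/s15d.png

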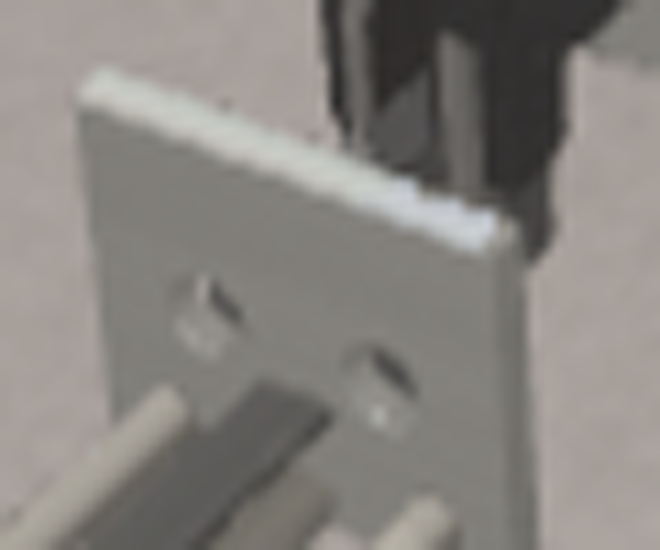

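Emit:
{"name": "move_arm", "arguments": {
  "targets": [
    [0,0,-0.1,0,0,0],
    [0,0,-0.2,0,0,0],
    [0,0,-0.27,0,0.01,0],
    [0,0,-0.34,0,0.02,0],
    [0,0,-0.41,0,0.04,0],
    [0,0,-0.46,0,0.05,0],
    [0,0,-0.5,0,0.06,0],
    [0,0,-0.5,0,0.06,0]
  ]
}}

```text
t: 13.07
tcp_pos: [0.5313, 0.1531, 0.0706]
eef_rot: [0.48, 0.52, 0.481, -0.518]
force: [-0.0, -5.4, 0.9]
gripper_width: 0.0102
```

```bash
python3 lk.py
```

```text
t 13.07 tcp [531.3 153.1  70.6] F [-0.  -5.4  0.9] w 10.2
row [0.003, -0.002, -0.13] [0.03, -0.04, -0.007]
along -25.2 lat -1.0 Fpush -5.39 Flat -0.36 Fz 0.91 T u,l,z 0.027 1.151 -0.003
```

Emit:
{"name": "move_arm", "arguments": {
  "targets": [
    [0,0,-0.06,0,-0.02,0],
    [0,0,-0.12,0,-0.03,0],
    [0,0,-0.18,0,-0.02,0],
    [0,0,-0.23,0,-0.01,0],
    [0,0,-0.25,0.01,0,0],
    [0,0,-0.25,0.01,0,0]
  ]
}}

```text
t: 13.57
tcp_pos: [0.5316, 0.1566, 0.0706]
eef_rot: [-0.481, -0.519, -0.48, 0.519]
force: [-1.1, -9.3, 2.4]
gripper_width: 0.0102
```

```bash
python3 lk.py s16; python3 - <<'E'
from h import *
for i in range(3):
    viewer.camera('side'); s=robot.observe(); print(s['t'],s['force'].round(2),s['torque'].round(3))
p=shot('side','s17.png')
cv2.imwrite('pics/s17p.png',cv2.resize(p['pixels'][265:345,210:300],None,fx=8,fy=7.4,interpolation=cv2.INTER_CUBIC))
E
```

```text
t 13.57 tcp [531.6 156.6  70.6] F [-1.1 -9.3  2.4] w 10.2
row [0.004, -0.001, 0.011] [0.033, 0.006, -0.001]
along -21.7 lat -0.9 Fpush -9.35 Flat 0.36 Fz 2.36 T u,l,z -0.001 1.564 -0.024
13.6667 [ -1.11 -10.25   1.77] [-1.602  0.076 -0.041]
13.7167 [ -0.64 -10.7    2.19] [-1.626  0.029 -0.039]
13.7667 [ -1.22 -10.06   1.87] [-1.581  0.043 -0.002]
```

View pics/s17p.png

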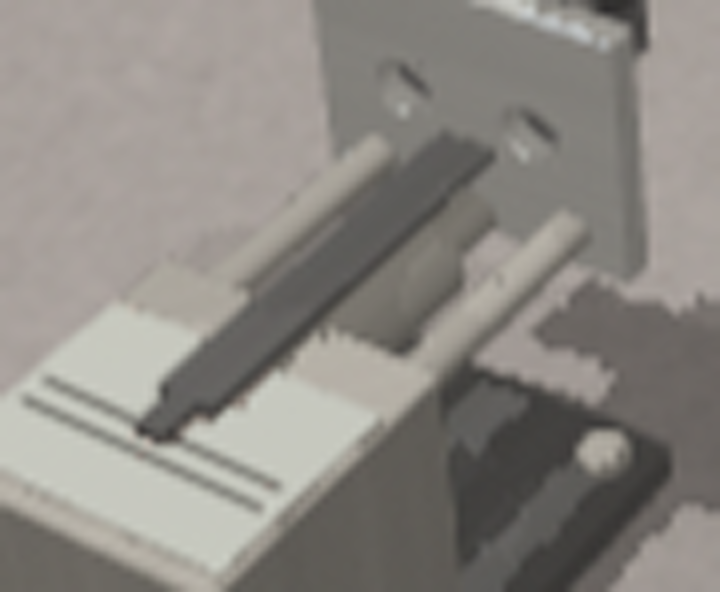

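```bash
python3 - <<'E'
from fit import *
for n in('s14','s16','s17'):
    x=pickle.load(open(f'pics/{n}.pkl','rb'))['pixels'].astype(int);print(n)
    print((x[273:279,258:266,2]-x[273:279,258:266,0]).tolist());print((x[280:286,274:283,2]-x[280:286,274:283,0]).tolist())
import syn
for dy,dz in((0,0),(1,-1),(-1,1),(0,-1),(-1,0),(0,1)):
    g=syn.render(syn.o+[.0005,0,0],dy,dz); a=(g[...,2]-g[...,0]-8)*.45; print(dy,dz,a[8:14,8:16].clip(0).round().astype(int).tolist(),a[15:21,24:33].clip(0).round().astype(int).tolist())
E
```

```text
s14
[[7, 7, 6, 7, 8, 7, 8, 7], [7, 7, 5, 7, 15, 7, 7, 7], [8, 9, 5, 5, 21, 8, 8, 7], [8, 9, 7, 6, 10, 6, 8, 7], [8, 8, 9, 8, 6, 7, 8, 8], [8, 9, 8, 8, 8, 8, 8, 8]]
[[7, 5, 6, 7, 7, 7, 7, 7, 8], [7, 6, 4, 5, 14, 7, 8, 7, 7], [8, 8, 7, 4, 13, 14, 8, 8, 7], [8, 8, 8, 7, 5, 12, 7, 7, 7], [8, 8, 8, 8, 7, 6, 7, 7, 7], [8, 6, 8, 8, 8, 8, 8, 7, 8]]
s16
[[7, 6, 7, 7, 8, 7, 8, 7], [7, 8, 5, 7, 8, 7, 8, 7], [8, 9, 7, 4, 6, 7, 8, 8], [8, 8, 8, 6, 4, 6, 7, 7], [9, 9, 8, 8, 6, 6, 8, 7], [8, 8, 8, 8, 7, 7, 7, 7]]
[[7, 5, 6, 6, 7, 7, 7, 8, 7], [7, 6, 3, 4, 14, 8, 7, 8, 8], [8, 7, 6, 4, 13, 7, 7, 7, 8], [8, 8, 8, 6, 4, 5, 7, 8, 7], [9, 8, 8, 8, 6, 7, 7, 7, 7], [8, 7, 8, 8, 8, 7, 7, 7, 7]]
s17
[[7, 7, 7, 8, 7, 7, 8, 7], [8, 7, 4, 7, 7, 7, 7, 7], [9, 8, 5, 3, 7, 8, 7, 7], [7, 8, 8, 6, 4, 6, 7, 8], [9, 9, 8, 8, 6, 5, 8, 9], [9, 8, 8, 8, 7, 8, 8, 7]]
[[7, 6, 6, 7, 8, 8, 7, 8, 8], [8, 6, 4, 5, 7, 8, 7, 8, 8], [8, 8, 6, 3, 5, 5, 7, 8, 8], [8, 8, 7, 6, 4, 5, 6, 8, 7], [8, 8, 9, 7, 6, 6, 8, 7, 6], [8, 6, 7, 8, 8, 7, 8, 7, 7]]
0 0 [[0, 0, 0, 0, 0, 0, 0, 0], [0, 0, 0, 1, 0, 0, 0, 0], [0, 0, 0, 0, 0, 0, 0, 0], 
[... 1239 characters left out ...]
, 0, 0, 0, 0, 0, 0, 0, 0]]
-1 0 [[0, 0, 0, 0, 0, 0, 0, 0], [0, 0, 0, 6, 0, 0, 0, 0], [0, 0, 0, 8, 3, 0, 0, 0], [0, 0, 0, 0, 0, 0, 0, 0], [0, 0, 0, 0, 0, 0, 0, 0], [0, 0, 0, 0, 0, 0, 0, 0]] [[0, 0, 3, 0, 0, 0, 0, 0, 0], [0, 0, 1, 17, 0, 0, 0, 0, 0], [0, 0, 0, 1, 5, 0, 0, 0, 0], [0, 0, 0, 0, 0, 0, 0, 0, 0], [0, 0, 0, 0, 0, 0, 0, 0, 0], [0, 0, 0, 0, 0, 0, 0, 0, 0]]
0 1 [[0, 0, 0, 0, 0, 0, 0, 0], [0, 0, 0, 0, 0, 0, 0, 0], [0, 0, 0, 0, 0, 0, 0, 0], [0, 0, 0, 0, 0, 0, 0, 0], [0, 0, 0, 0, 0, 0, 0, 0], [0, 0, 0, 0, 0, 0, 0, 0]] [[0, 0, 0, 0, 0, 0, 0, 0, 0], [0, 0, 0, 0, 0, 0, 0, 0, 0], [0, 0, 0, 0, 0, 0, 0, 0, 0], [0, 0, 0, 0, 0, 0, 0, 0, 0], [0, 0, 0, 0, 0, 0, 0, 0, 0], [0, 0, 0, 0, 0, 0, 0, 0, 0]]
```

```bash
python3 - <<'E'
from h import *
F=[]
for i in range(70):
    viewer.camera('side'); s=robot.observe(); F.append([s['t'],*s['force'],*s['tcp_pos'],s['gripper_width'],s['torque'][2]])
F=np.array(F); print(F[::14].round(4).tolist()); print('mean',F.mean(0).round(4),'minFy',F[:,2].min(),F[:,2].max())
p=shot('side','s18.png')
cv2.imwrite('pics/s18p.png',cv2.resize(p['pixels'][225:345,200:310],None,fx=6,fy=5,interpolation=cv2.INTER_CUBIC))
cv2.imwrite('pics/s18s.png',cv2.resize(p['pixels'][305:345,210:250],None,fx=14,fy=14,interpolation=cv2.INTER_CUBIC))
E
```

```text
[[13.8667, -0.811, -9.426, 2.2255, 0.5316, 0.1565, 0.0706, 0.0104, -0.0419], [14.5667, -0.6279, -9.8721, 0.9313, 0.5316, 0.1565, 0.0706, 0.0106, -0.0467], [15.2667, -0.9304, -9.7847, 1.6557, 0.5316, 0.1565, 0.0706, 0.0106, -0.0197], [15.9667, -0.0934, -9.6281, 2.4266, 0.5316, 0.1565, 0.0706, 0.0108, 0.0157], [16.6667, -0.6362, -9.998, 1.5391, 0.5316, 0.1565, 0.0706, 0.0106, -0.0113]]
mean [ 1.55917e+01 -5.19800e-01 -9.67150e+00  2.05890e+00  5.31600e-01
  1.56500e-01  7.06000e-02  1.06000e-02 -1.93000e-02] minFy -11.131468058040758 -8.690267095338399
```

View pics/s18p.png

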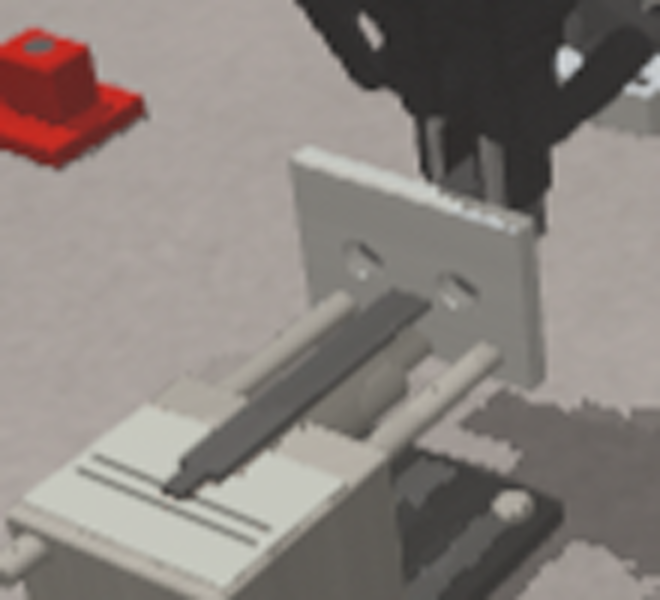

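View pics/s18s.png

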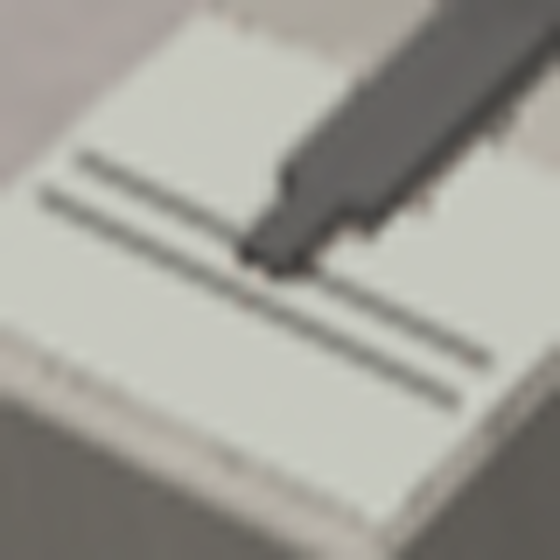

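```bash
python3 -c "
from h import *
print(robot.job_done()); s=robot.observe(); print(s['t'],s['force'],s['gripper_width'])"
```

```text
the job is handed in; nothing more can be done
None
the job is handed in; nothing more can be done
```

The grey T bracket is out of its mould, held upright and pressed flat against the fence with about 10 N. I handed the job in at about 17.4 s with the arm still holding it. I kept clear of the straight casting, the yellow look-alike and everything else on the bench.

**What I did:** I pushed the bracket on to about 10 N once, then backed off. I shifted it about 1 mm up and 0.8 mm sideways to centre the holes, and pushed again. The fence was never pushed past about 10 mm.

**Last checks:**
- **Push:** the mean was 9.7 N over a 3.5 s hold, with readings between 8.7 and 11.1 N. The pointer sat between the two lines, and the pose and grip did not move.
- **Squareness:** the turning moment about the vertical was close to zero, so the push is within about 2 mm of the bracket's centre line. I kept the tool vertical.

**What disagreed or is uncertain:**
- **Height reading:** the reported tool height was about 28–30 mm lower than where the cameras showed the fingertips. I set the grasp height by sight and used only differences in the reading for the lift.
- **Hole centring:** the side camera sees only a sliver of the flange through each bolt hole. Before the shift that sliver and the image fits suggested an offset of about 1 mm. After it, the sliver agrees with good centring, but I can only confirm this to about 1 mm.
- **Front-to-back tilt:** the measured moment was too noisy to confirm this on its own.

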